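# Load the bench polisher, shut it and start it

## Task

Put every copper bracket on the bench into the tub of the blue polishing machine and every steel tube offcut into the yellow scrap box (steel must not end up in the polisher). When the copper is in, lower the orange lid gently until it is fully shut, without slamming it, and only then press the green start button all the way down and let it come up again. Do not disturb the hammer, the copper pot or the polish can.

Things in the scene. Friction and masses are not known exactly. Their poses are not given: they have to be found in the camera images.
- tumbler: blue bench polishing machine, fixed for the run. Origin on the bench under the tub's centre; x points to the hinge side, y to the grey control pod. Tub outside 200 (x) x 220 (y) mm, walls 8 mm, rim 110 mm above the bench, inner floor 42 mm above it. The pod is a box 110 x 90 x 70 mm high centred at x -10, y +155 mm and carries the start button on top
- lid (a joint): orange lid of the tub, plate 200 x 220 x 8 mm, hinged along y on the tub's +x rim: 0 = fully shut (lying on the rim), grows as it opens, 1.57 = upright, stop at 1.75 rad. Stiff friction hinge (0.5 N m, lid 350 g): it stays at whatever angle it is left, and does not fall by itself. It starts open at 1.40 to 1.65 rad
- lid_hinge (a point): on the lid's hinge line, middle of the lid's width, at the lid's underside (110 mm above the bench). The shut lid reaches 200 mm from here towards the tumbler's -x, and its outer face lies 8 mm from the underside; when the lid is open, the outer face looks to the tumbler's +x
- lid_tab (a point): tip of the black grip tab in the middle of the lid's free edge, 222 mm from the hinge; the tab is 70 mm wide, 12 mm thick and sticks out 22 mm beyond the lid's edge, standing 4 mm proud of its outer face
- start (a joint): green spring start button: 0 = up, 0.006 m = fully down (takes 5 N, springs back)
- start_top (a point): centre of the top face of the green button, 34 mm diameter, 92 mm above the bench when up; pressed straight down. It stands 10 mm proud of its black ring
- scrap_box: yellow open scrap box 120 x 120 x 70 mm high, walls and floor 4 mm, fixed for the run; origin = centre of its underside
- bracket1: a copper handle bracket, about 90 g: flat foot plate 56 x 26 x 5 mm (length along x) with an upright rib 34 long (x), 10 thick (y) rising from the plate to 28 mm above the underside; origin = centre of the underside, z up when it stands on its foot. Absent in some runs
- bracket2: a copper handle bracket, about 90 g: flat foot plate 56 x 26 x 5 mm (length along x) with an upright rib 34 long (x), 10 thick (y) rising from the plate to 28 mm above the underside; origin = centre of the underside, z up when it stands on its foot. Absent in some runs
- bracket3: a copper handle bracket, about 90 g: flat foot plate 56 x 26 x 5 mm (length along x) with an upright rib 34 long (x), 10 thick (y) rising from the plate to 28 mm above the underside; origin = centre of the underside, z up when it stands on its foot. Absent in some runs
- bracket4: a copper handle bracket, about 90 g: flat foot plate 56 x 26 x 5 mm (length along x) with an upright rib 34 long (x), 10 thick (y) rising from the plate to 28 mm above the underside; origin = centre of the underside, z up when it stands on its foot. Absent in some runs
- tube1: an offcut of bright steel square tube, 25 x 25 mm outside, 50 mm long (along x), open ends, about 100 g; origin = centre of the underside as laid. Absent in some runs
- tube2: an offcut of bright steel square tube, 25 x 25 mm outside, 50 mm long (along x), open ends, about 100 g; origin = centre of the underside as laid. Absent in some runs
- hammer: hammer lying beyond the work, about 260 mm long; leave alone
- copper_pot: small open copper pot, 110 mm across, 60 high, origin = centre of its underside; leave alone
- polish_can: closed can, 66 mm across, 90 high, origin = centre of its underside; leave alone
Mind the look-alikes: they are no part of the job. What is shaped like the tube1 but red is not meant. Leave any purple look-alike of the bracket4 alone.

How it is judged:
By the outcome, as a careful person would: the job done as asked, in the order asked, and still so for the second after the job is handed in, with the robot touching nothing.
Of bracket1, bracket2, bracket3, bracket4 only 3 to 4 are there at a start; the rules pass over those that are not, and their reading is None.
Of tube1, tube2 only 1 to 2 are there at a start; the rules pass over those that are not, and their reading is None.
At some moment in a run one of bracket1, bracket2, bracket3, bracket4, tube1, tube2 may be knocked a few centimetres aside while the robot is not near it.
Once in a run the grip may slacken for a moment while it holds something.
It also fails if it takes over 210 s, if anything falls off the work surface, if the arm or the gripper's body presses on something with over 40 N, if the wrist force passes 120 N, or if a joint passes its speed limit or range.

## Robot

A 6-joint arm with a two-finger parallel gripper is mounted at the origin on the work surface. World frame = base frame: x ahead of the robot, y to its left, z up, the work surface at z = 0. Lengths are in m, angles in degrees, forces in N, time in s.
With the tool pointing down it reaches from about 0.375 to 0.9 m from the base axis. Payload 3.1 kg.
Tool frame: the origin (TCP) lies midway between the tips of the shut fingers; the grasp point (between the pads) lies 19 mm behind it; z points along the fingers, y is the line along which they close (so a half turn about z gives the same grasp; the last joint's range is limited). The gripper opens to 87 mm and grips with 3 to 60 N. Pads are 19 mm wide; open, the fingers measure 117 mm over their backs; the gripper's body (75 mm by 190 mm) begins 51 mm behind the grasp point.
Start: joints at [57.897, 30.224, 82.088, -0, 67.689, -10.227], TCP at [0.233, 0.58, 0.223] pointing down, gripper open.
Joint ranges: [-176.69, 176.69], [-43.24, 126.21], [12.49, 139.97], [-82, 262], [0, 151.66], [-163.58, 163.58]. Speed limits (degrees/s): [159.86, 159.86, 180, 180, 180, 180].

## Interface

Orientations are given as a 3x3 rotation matrix whose columns are the frame's x, y, z axes.
In Python, from rig import read_state, capture, camera_info, hand_in gives the robot as it stands.
- The arm moves only by the tool drive_tool, never from a script. Its argument "motion" is a list of rows, each a list of 2 entries, a list of its own where there are three numbers: the shift along the tool's x, y, z in mm, then the turn, a rotation vector about the tool's x, y, z in rad. A call has 1 to 5 rows; each row shifts and turns the commanded pose from where the row before left it, along the tool's axes as they then stand; what a row does not reach is not made up. A row lasts 1/10 s, in which the tool goes at most 50 mm and 8.59 degrees, less where a joint would pass 70% of its speed; a pose out of reach is approached as far as the arm can. A call is refused whole if a number of a shift passes 50 or a number of a turn 0.15, either way. A call with a gripper value outside its range is refused whole. "gripper" is the opening, from 0 (shut) to 1 (fully open), set as the call begins (left out, the last holds). The fingers move at their own pace and stop on an object; the grip force is fixed at half the most. Time passes only in rows, so rows that do not move let the fingers close. It gives the time, the measured TCP pose, the force, the opening and the grip force at its end, in the units of the state.
- read_state(): the state, without advancing time (a new reading comes with each control period).
- capture(name): name is "side" or "top"; returns the picture (384x512x3 uint8, red, green, blue); there is no depth.
- camera_info(name): a dict with "fovy" (degrees; the focal length in pixels is half the picture's height over the tangent of half this angle, whatever the lens; pixels are square), "cx", "cy" (the principal point, pixels), "xyz" and "orientation" of the camera in the world. Camera axes: x right, y down, z forward; pixel columns grow to the right and rows downward; lengths in m; the calibration is good to about 2 mm. A picture is of the moment at which its call begins. camera_info takes no time and is no camera call.
- hand_in(): hands the job in; it is judged then, once.
The state is a dict: "time_s": time; "joint_positions": joint angles; "qvel": joint speeds; "tau": joint torques, N m; "position": TCP position; "tcp_rot": TCP orientation; "force": force on the tool from outside, world axes, zero at the start; "moment": the same for the moment, N m; "opening": opening from 0.0 (shut) to 1.0 (fully open); "grasp_force": force on a finger pad.
Only numpy, scipy, OpenCV 4.12 (cv2) and the standard library are available. Lean on these libraries where they do the work, as an engineer would, in place of code of your own. Each camera call takes 0.05 s, during which the arm holds its last target. There are 200 camera calls.

## Working session

There is one attempt and no reset: what is moved stays moved. The work goes in short steps, Python scripts to look and compute and a tool call to move; the robot and the scene stay as the last step left them, time stands still between calls to the robot, and variables do not carry over. Pictures are saved under pics/ and viewed, at most 14 in all, crops included, and the job is handed in when it is done.

Besides the shell and the picture viewer there is one more tool, called after "Emit:" in YAML: its name, and indented under it one key for each argument. drive_tool: Moves the arm, as the interface text tells. Its arguments: {"type":"object","properties":{"motion":{"type":"array","items":{"type":"array"}},"gripper":{"type":"number"}},"required":["motion"]}

```bash
mkdir -p pics; ls; python3 - <<'E'
from rig import *
import cv2
for n in("top","side"):
    im=capture(n);cv2.imwrite(f"pics/{n}0.png",cv2.resize(im[:,:,::-1],(800,600),interpolation=cv2.INTER_CUBIC)); print(camera_info(n))
print(read_state())
E
```

```text
pics
{'fovy': 49.773458626251674, 'cx': 252.65116124525287, 'cy': 192.0611434984681, 'xyz': array([ 0.36415524, -0.01065757,  1.23022411]), 'orientation': array([[-0.0057281 , -0.98781936,  0.15549955],
       [-0.99996524,  0.00660038,  0.00509374],
       [-0.00605805, -0.15546497, -0.98782283]])}
{'fovy': 52.81782540683559, 'cx': 263.64220098410283, 'cy': 193.35412675958096, 'xyz': array([ 0.0106688 , -0.63168284,  0.79821131]), 'orientation': array([[ 0.78063306, -0.39663978,  0.48299991],
       [-0.62481944, -0.51331459,  0.58831012],
       [ 0.0145837 , -0.76104206, -0.64853858]])}
{'time_s': 0.1, 'joint_positions': array([ 5.78975258e+01,  3.02751436e+01,  8.21479903e+01, -1.01013397e-04,
        6.76884685e+01, -1.02273662e+01]), 'qvel': array([ 0.01440518, -0.17833988, -0.19580757,  0.02783781, -0.02692105,
        0.09763093]), 'tau': array([ 7.19649361e-04, -4.40986490e+01, -1.77149892e+01,  6.35924237e-02,
        5.33604529e-02, -3.51650237e-05]), 'position': array([0.23249079, 0.57945397, 0.2216592 ]), 'tcp_rot': array([[-9.27998282e-01,  3.72583037e-01, -1.03376268e-03],
       [ 3.72584312e-01,  9.27996878e-01, -1.65086993e-03],
       [ 3.44242403e-04, -1.91716822e-03, -9.99998103e-01]]), 'force': array([-0.89505464,  0.90940116,  0.44149319]), 'moment': array([-0.0158144 ,  0.04496257, -0.01674216]), 'grasp_force': 0.0, 'opening': 1.0009574629597247}
```

View pics/top0.png

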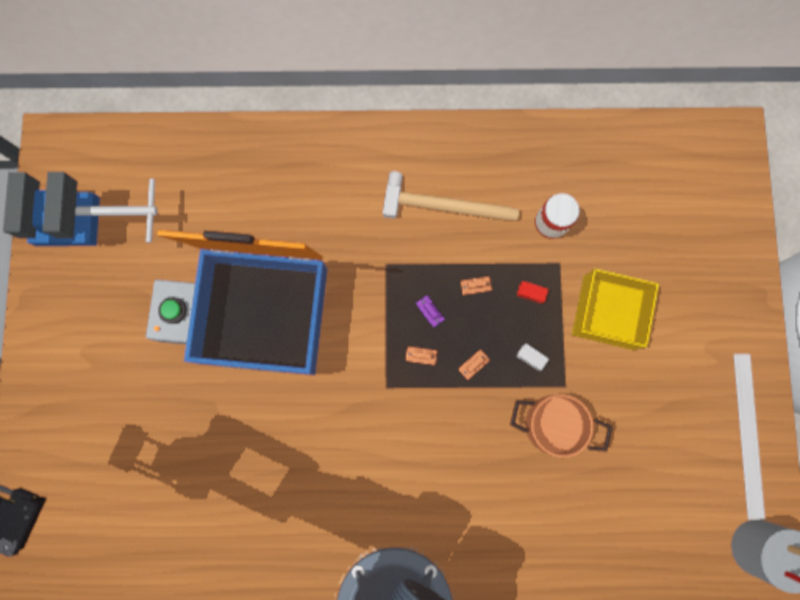

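View pics/side0.png

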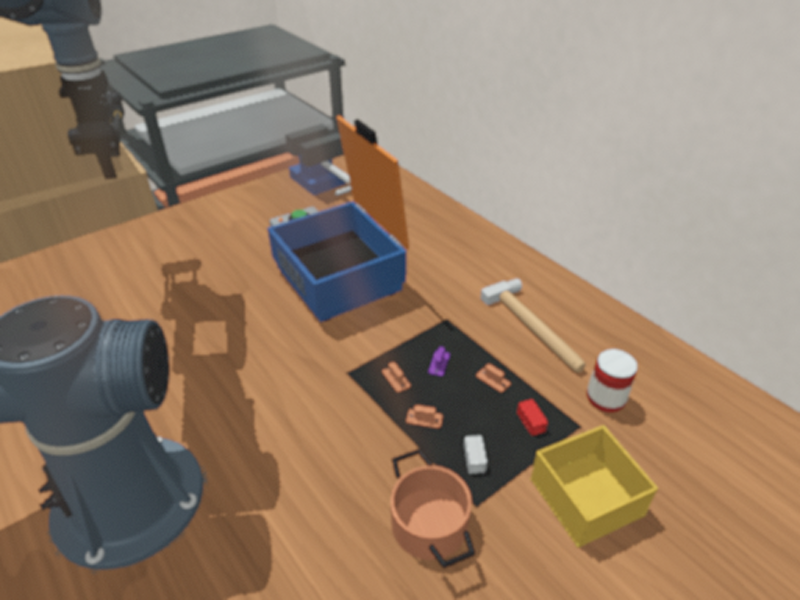

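Top view (800x600): copper brackets at (476,285), (421,355) and (474,364); steel tube at (533,357). Look-alikes are the purple bracket (430,311), the red tube (533,292) and the copper pot (562,425). The lid is open at (230,242), the button is at (172,310) and the scrap box at (618,308). Next: one close crop plus measurements.

```bash
cat > h.py <<'E'
import numpy as np, cv2
from rig import *
def ray(n,u,v):
    c=camera_info(n); f=192/np.tan(np.radians(c["fovy"]/2))
    return c["xyz"], c["orientation"]@np.array([(u-c["cx"])/f,(v-c["cy"])/f,1])
def pw(n,u,v,z=0.):
    o,d=ray(n,u,v); return o+d*(z-o[2])/d[2]
def proj(n,p):
    c=camera_info(n); f=192/np.tan(np.radians(c["fovy"]/2))
    q=c["orientation"].T@(np.array(p)-c["xyz"]); return q[:2]/q[2]*f+[c["cx"],c["cy"]]
def blobs(im,kind,roi):
    x0,y0,x1,y1=roi; s=im[y0:y1,x0:x1].astype(int); r,g,b=s[...,0],s[...,1],s[...,2]
    m={"cu":(r>120)&(r-b>35)&(b>50)&(g>70),"st":(r>130)&(abs(r-b)<30)}[kind].astype(np.uint8)
    out=[]
    for c in cv2.findContours(m,0,2)[0]:
        if cv2.contourArea(c)>25:
            c=c.astype(np.float32)+[x0,y0]; out.append((cv2.minAreaRect(c),cv2.contourArea(c)))
    return out
def tool(target,yaw=None):
    """tool-frame shift (mm) to target; yaw: wanted angle (deg) of tool y mod 180, tool down -> turn about tool z"""
    s=read_state(); R=s["tcp_rot"]
    d=R.T@(np.array(target)-s["position"])*1000
    t=None
    if yaw is not None:
        cur=np.degrees(np.arctan2(R[1,1],R[0,1])); t=-((yaw-cur+90)%180-90)
    return d.round(1), t, "tilt", (R.T@[0,0,-1]).round(3)
E
python3 - <<'E'
from h import *
im=capture("top")
cv2.imwrite("pics/c1.png",cv2.resize(im[155:300,235:430,::-1],(780,580),interpolation=cv2.INTER_CUBIC))
for k in("cu","st"):
    for (c,wh,a),A in blobs(im,k,(249,171,360,246)):
        box=cv2.boxPoints((c,wh,a)); w=[pw("top",*p,0.012)[:2] for p in box]
        e=[w[1]-w[0],w[2]-w[1]]; L=[np.linalg.norm(x) for x in e]; l=e[int(np.argmax(L))]
        print(k,np.round(c,1),pw("top",*c,0.012)[:2].round(4),"L",np.round(L,3),"long axis deg",np.degrees(np.arctan2(l[1],l[0]))%180,A)
for n,u,v,z in(("btn",171/800*512,310*.64,.092),("rimBL",205*.64,251*.64,.11),("rimBR",325*.64,262*.64,.11),("rimFR",313*.64,372*.64,.11),("rimFL",187*.64,360*.64,.11),
 ("b1",597*.64,270*.64,.07),("b2",659*.64,284*.64,.07),("b3",648*.64,349*.64,.07),("b4",576*.64,333*.64,.07)):
    print(n,pw("top",u,v,z).round(3))
E
```

```text
Traceback (most recent call last):
  File "h.py", line 17, in blobs
    c=c.astype(np.float32)+[x0,y0]; out.append((cv2.minAreaRect(c),cv2.contourArea(c)))
                                                ~~~~~~~~~~~~~~~^^^
cv2.error: OpenCV(4.12.0) /io/opencv/modules/imgproc/src/convhull.cpp:143: error: (-215:Assertion failed) total >= 0 && (depth == CV_32F || depth == CV_32S) in function 'convexHull'
```

View pics/c1.png

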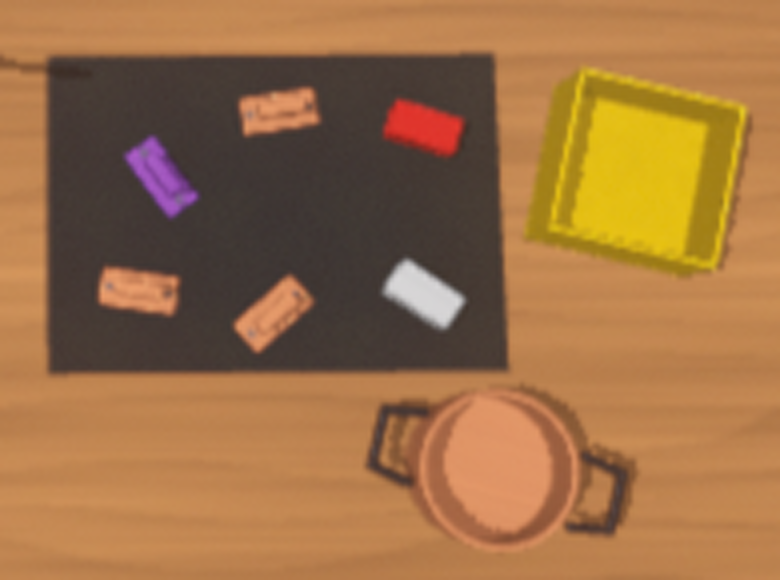

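The crop shows three copper brackets standing on their feet at (279,111), (139,291) and (274,314), and the steel tube at (425,294). The purple (160,178) and red (424,127) look-alikes are clearly distinct. The box rim corners are (583,68), (748,105), (717,270) and (550,232).

```bash
sed -i 's/c=c.astype(np.float32)+\[x0,y0\]/c=(c+[x0,y0]).astype(np.float32)/' h.py
cat > m.py <<'E'
from h import *
def meas(roi=(249,171,360,246),im=None,hz=dict(cu=0.012,st=0.018)):
  im=capture("top") if im is None else im
  for k in("cu","st"):
    z=hz[k]
    for (c,wh,a),A in blobs(im,k,roi):
        box=cv2.boxPoints((c,wh,a)); w=[pw("top",*p,z)[:2] for p in box]
        e=[w[1]-w[0],w[2]-w[1]]; L=[np.linalg.norm(x) for x in e]; l=e[int(np.argmax(L))]
        print(k,np.round(c,1),pw("top",*c,z)[:2].round(4),"L",np.round(L,3),"long",round(np.degrees(np.arctan2(l[1],l[0]))%180,1),A)
E
python3 - <<'E'
from m import *
meas()
for n,u,v,z in(("btn",171/800*512,310*.64,.092),("rimBL",205*.64,251*.64,.11),("rimBR",325*.64,262*.64,.11),("rimFR",313*.64,372*.64,.11),("rimFL",187*.64,360*.64,.11)):
    print(n,pw("top",u,v,z).round(3))
print("box",np.mean([pw("top",235+u/4,155+v/4,.07) for u,v in((583,68),(748,105),(717,270),(550,232))],0).round(3))
s=read_state();print(tool([.5,-.03,.2],90))
E
```

```text
cu [303. 233.] [ 0.4334 -0.1513] L [0.059 0.029] long 134.1 176.0
cu [269.2 227.2] [ 0.4511 -0.0524] L [0.029 0.059] long 81.5 166.0
cu [304.2 182.3] [ 0.5844 -0.1586] L [0.057 0.029] long 99.2 157.0
st [340.5 228.3] [ 0.4461 -0.2603] L [0.03  0.054] long 55.3 162.5
st [274.7 198.7] [ 0.5346 -0.0695] L [0.025 0.056] long 35.0 109.5
btn [0.528 0.394 0.092]
rimBL [0.631 0.332 0.11 ]
rimBR [0.61  0.118 0.11 ]
rimFR [0.416 0.137 0.11 ]
rimFL [0.438 0.356 0.11 ]
box [ 0.53  -0.414  0.07 ]
(array([-475.3, -466.1,   22.4]), np.float64(-21.876712679572876), 'tilt', array([-0.   ,  0.001,  1.   ]))
```

```bash
cat >> h.py <<'E'
def plan(*wps,yaw=None,step=40):
    """turn first, then straight legs; rows in the tool's axes"""
    s=read_state(); R=s["tcp_rot"].copy(); p=s["position"].copy()
    if yaw is not None:
        t=np.radians(-((yaw-np.degrees(np.arctan2(R[1,1],R[0,1]))+180)%360-180)); n=max(1,int(np.ceil(abs(t)/.145)))
        print("turn",n,"x",round(t/n,4)); R=R@cv2.Rodrigues(np.array([0,0,t]))[0]
    for w in wps:
        d=R.T@(np.array(w)-p)*1000; n=max(1,int(np.ceil(np.linalg.norm(d)/step))); print(n,"x",(d/n).round(1).tolist()); p=np.array(w)
def st():
    s=read_state(); R=s["tcp_rot"]; print(round(s["time_s"],2),"p",s["position"].round(4),"yaw",round(np.degrees(np.arctan2(R[1,1],R[0,1])),1),"z",R[:,2].round(3),"F",s["force"].round(1),"op",round(s["opening"],3),"gf",round(s["grasp_force"],1))
E
python3 -c "
from h import *
plan([.5,.1,.2],[.4334,-.1513,.12],yaw=44.)"
```

```text
turn 3 x 0.1403
14 x [-37.9, -10.1, 1.6]
7 x [-19.2, -31.8, 11.5]
```

Emit:
drive_tool:
  motion:
    - [[0, 0, 0], [0, 0, 0.14]]
    - [[0, 0, 0], [0, 0, 0.14]]
    - [[0, 0, 0], [0, 0, 0.14]]
    - [[-38, -10, 1.6], [0, 0, 0]]
    - [[-38, -10, 1.6], [0, 0, 0]]

```text
time_s: 0.7
position: [0.2711, 0.5112, 0.219]
tcp_rot: [[-0.697, 0.717, 0.0], [0.717, 0.697, -0.0], [-0.0, 0.0, -1.0]]
force: [0.7, -0.3, -0.3]
opening: 1.001
grasp_force: 0.0
```

Emit:
drive_tool:
  motion:
    - [[-38, -10, 1.6], [0, 0, 0]]
    - [[-38, -10, 1.6], [0, 0, 0]]
    - [[-38, -10, 1.6], [0, 0, 0]]
    - [[-38, -10, 1.6], [0, 0, 0]]
    - [[-38, -10, 1.6], [0, 0, 0]]

```text
time_s: 1.2
position: [0.368, 0.3388, 0.2113]
tcp_rot: [[-0.696, 0.718, 0.0], [0.718, 0.696, 0.0], [-0.0, 0.0, -1.0]]
force: [0.8, -0.2, 0.7]
opening: 0.999
grasp_force: 0.0
```

Emit:
drive_tool:
  motion:
    - [[-38, -10, 1.6], [0, 0, 0]]
    - [[-38, -10, 1.6], [0, 0, 0]]
    - [[-38, -10, 1.6], [0, 0, 0]]
    - [[-38, -10, 1.6], [0, 0, 0]]
    - [[-38, -10, 1.6], [0, 0, 0]]

```text
time_s: 1.7
position: [0.4643, 0.1674, 0.2033]
tcp_rot: [[-0.695, 0.719, 0.0], [0.719, 0.695, 0.0], [-0.0, 0.0, -1.0]]
force: [1.0, -0.2, 0.3]
opening: 0.998
grasp_force: 0.0
```

Emit:
drive_tool:
  motion:
    - [[-38, -10, 1.6], [0, 0, 0]]
    - [[-38, -10, 1.6], [0, 0, 0]]
    - [[-19, -32, 10], [0, 0, 0]]
    - [[-19, -32, 10], [0, 0, 0]]
    - [[-19, -32, 10], [0, 0, 0]]

```text
time_s: 2.2
position: [0.4726, -0.0088, 0.1698]
tcp_rot: [[-0.696, 0.718, 0.0], [0.718, 0.696, -0.0], [-0.0, 0.0, -1.0]]
force: [0.8, -0.2, 0.8]
opening: 1.0
grasp_force: 0.0
```

Emit:
drive_tool:
  motion:
    - [[-19, -32, 10], [0, 0, 0]]
    - [[-19, -32, 10], [0, 0, 0]]
    - [[-19, -32, 10], [0, 0, 0]]
    - [[-19, -32, 10], [0, 0, 0]]
    - [[0, 0, 0], [0, 0, 0]]

```text
time_s: 2.7
position: [0.4332, -0.1549, 0.1293]
tcp_rot: [[-0.692, 0.722, -0.0], [0.722, 0.692, -0.001], [-0.0, -0.001, -1.0]]
force: [0.2, 0.4, 0.4]
opening: 0.998
grasp_force: 0.0
```

```bash
python3 - <<'E'
from m import *
st()
im=capture("side"); cv2.imwrite("pics/s1.png",cv2.resize(im[192:330,200:384,::-1],(800,600),interpolation=cv2.INTER_CUBIC))
meas(); plan([.4334,-.1513,.06],[.4334,-.1513,.009],yaw=44.,step=20)
E
```

```text
2.7 p [ 0.4332 -0.1549  0.1293] yaw 43.8 z [-0.    -0.001 -1.   ] F [0.2 0.4 0.4] op 0.998 gf 0.0
cu [269.2 227.2] [ 0.4511 -0.0524] L [0.029 0.059] long 81.5 170.0
cu [304.2 182.3] [ 0.5845 -0.1585] L [0.058 0.029] long 98.5 161.5
st [332.  223.2] [ 0.4612 -0.2362] L [0.014 0.099] long 55.4 101.5
st [274.5 198.7] [ 0.5347 -0.0688] L [0.025 0.054] long 32.7 113.0
turn 1 x -0.0016
4 x [0.0, 0.1, 17.5]
3 x [-0.0, -0.0, 17.0]
```

View pics/s1.png

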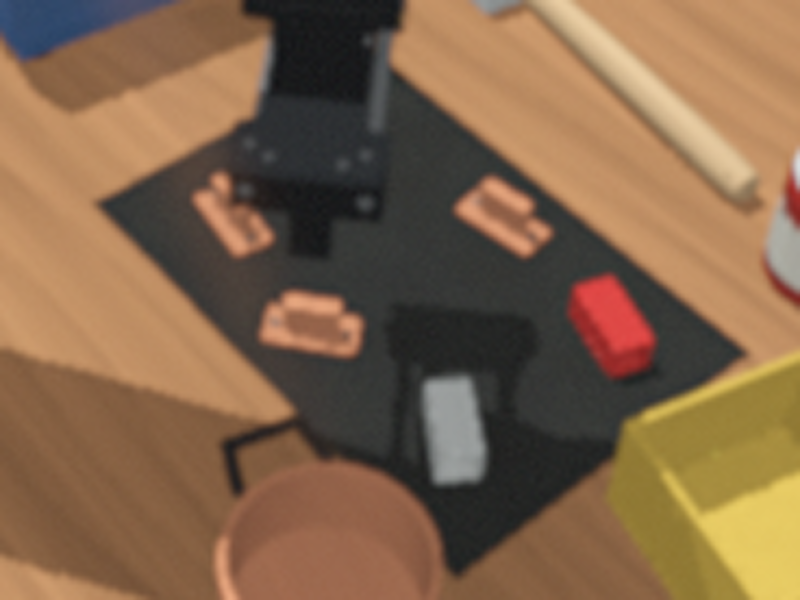

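The side crop shows the gripper above and behind bracket A (312,325), all three brackets standing, and clear room for the fingers. Going down.

Emit:
drive_tool:
  motion:
    - [[0, 0, 25], [0, 0, 0]]
    - [[0, 0, 25], [0, 0, 0]]
    - [[0, 0, 20], [0, 0, 0]]
    - [[0, 0, 10], [0, 0, 0]]
    - [[0, 0, 0], [0, 0, 0]]
  gripper: 0.6

```text
time_s: 3.3
position: [0.4333, -0.1496, 0.0494]
tcp_rot: [[-0.697, 0.717, -0.002], [0.717, 0.697, 0.001], [0.002, -0.0, -1.0]]
force: [-0.5, -0.2, 0.2]
opening: 0.649
grasp_force: 0.0
```

```bash
python3 - <<'E'
from h import *
st(); plan([.4334,-.1513,.009],step=15)
im=capture("side"); cv2.imwrite("pics/s2.png",cv2.resize(im[222:291,230:322,::-1],(800,600),interpolation=cv2.INTER_CUBIC))
E
```

```text
3.3 p [ 0.4333 -0.1496  0.0494] yaw 44.2 z [-0.002  0.001 -1.   ] F [-0.5 -0.2  0.2] op 0.649 gf 0.0
3 x [-0.4, -0.4, 13.5]
```

View pics/s2.png

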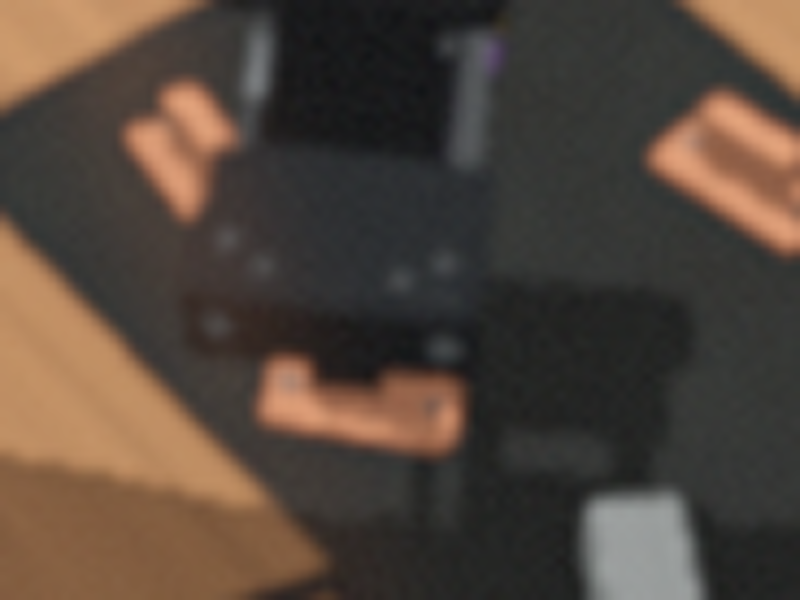

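The near finger (345,370) is centred along the bracket's length, in front of the foot (360,410). Continuing down and closing.

Emit:
drive_tool:
  motion:
    - [[0, 0, 15], [0, 0, 0]]
    - [[0, 0, 15], [0, 0, 0]]
    - [[0, 0, 10], [0, 0, 0]]
    - [[0, 0, 0], [0, 0, 0]]
    - [[0, 0, 0], [0, 0, 0]]

```text
time_s: 3.85
position: [0.434, -0.151, 0.0106]
tcp_rot: [[-0.696, 0.719, 0.0], [0.719, 0.696, -0.0], [-0.001, 0.0, -1.0]]
force: [0.2, 0.2, 0.1]
opening: 0.601
grasp_force: 0.0
```

Emit:
drive_tool:
  motion:
    - [[0, 0, 0], [0, 0, 0]]
    - [[0, 0, 0], [0, 0, 0]]
    - [[0, 0, 0], [0, 0, 0]]
    - [[0, 0, 0], [0, 0, 0]]
    - [[0, 0, 0], [0, 0, 0]]
  gripper: 0

```text
time_s: 4.35
position: [0.4337, -0.1511, 0.0103]
tcp_rot: [[-0.695, 0.719, 0.0], [0.719, 0.695, -0.0], [-0.0, 0.0, -1.0]]
force: [0.2, 0.3, 1.0]
opening: 0.231
grasp_force: 0.0
```

Emit:
drive_tool:
  motion:
    - [[0, 0, 0], [0, 0, 0]]
    - [[0, 0, 0], [0, 0, 0]]
    - [[0, 0, 0], [0, 0, 0]]
    - [[0, 0, 0], [0, 0, 0]]
    - [[0, 0, 0], [0, 0, 0]]

```text
time_s: 4.85
position: [0.4337, -0.151, 0.0102]
tcp_rot: [[-0.695, 0.719, -0.0], [0.719, 0.695, -0.0], [-0.0, -0.0, -1.0]]
force: [-1.4, -0.0, 1.6]
opening: 0.116
grasp_force: 30.0
```

Emit:
drive_tool:
  motion:
    - [[0, 0, -15], [0, 0, 0]]
    - [[0, 0, -30], [0, 0, 0]]
    - [[0, 0, -40], [0, 0, 0]]
    - [[0, 0, -40], [0, 0, 0]]
    - [[0, 0, -35], [0, 0, 0]]

```text
time_s: 5.35
position: [0.4334, -0.1507, 0.1717]
tcp_rot: [[-0.695, 0.719, 0.0], [0.719, 0.695, 0.0], [0.0, 0.0, -1.0]]
force: [1.6, -0.4, -0.9]
opening: 0.109
grasp_force: 30.0
```

```bash
python3 - <<'E'
from h import *
st(); plan([.47,.05,.19],[.514,.287,.19],[.514,.287,.065],yaw=84.)
E
```

```text
5.35 p [ 0.4334 -0.1507  0.1717] yaw 44.1 z [ 0.  0. -1.] F [ 1.6 -0.4 -0.9] op 0.109 gf 30.0
turn 5 x -0.1394
6 x [-2.6, 33.9, -3.0]
7 x [-2.7, 34.3, 0.0]
4 x [0.0, -0.0, 31.2]
```

Emit:
drive_tool:
  motion:
    - [[0, 0, 0], [0, 0, -0.14]]
    - [[0, 0, 0], [0, 0, -0.14]]
    - [[0, 0, 0], [0, 0, -0.14]]
    - [[0, 0, 0], [0, 0, -0.14]]
    - [[0, 0, 0], [0, 0, -0.14]]

```text
time_s: 5.85
position: [0.4332, -0.1506, 0.1699]
tcp_rot: [[-0.995, 0.096, -0.001], [0.096, 0.995, 0.001], [0.001, 0.001, -1.0]]
force: [0.2, 0.2, -1.2]
opening: 0.114
grasp_force: 30.0
```

Emit:
drive_tool:
  motion:
    - [[-2.6, 34, -3], [0, 0, 0]]
    - [[-2.6, 34, -3], [0, 0, 0]]
    - [[-2.6, 34, -3], [0, 0, 0]]
    - [[-2.6, 34, -3], [0, 0, 0]]
    - [[-2.6, 34, -3], [0, 0, 0]]

```text
time_s: 6.35
position: [0.4634, 0.0183, 0.1849]
tcp_rot: [[-0.995, 0.102, -0.001], [0.102, 0.995, 0.0], [0.001, 0.0, -1.0]]
force: [-0.5, -0.2, -1.8]
opening: 0.111
grasp_force: 30.0
```

Emit:
drive_tool:
  motion:
    - [[-2.6, 34, -3], [0, 0, 0]]
    - [[-2.6, 34, 0], [0, 0, 0]]
    - [[-2.6, 34, 0], [0, 0, 0]]
    - [[-2.6, 34, 0], [0, 0, 0]]
    - [[-2.6, 34, 0], [0, 0, 0]]

```text
time_s: 6.85
position: [0.4935, 0.186, 0.1877]
tcp_rot: [[-0.995, 0.102, -0.001], [0.102, 0.995, -0.0], [0.001, -0.0, -1.0]]
force: [0.0, 0.1, -0.6]
opening: 0.111
grasp_force: 30.0
```

Emit:
drive_tool:
  motion:
    - [[-2.6, 34, 0], [0, 0, 0]]
    - [[-2.6, 34, 0], [0, 0, 0]]
    - [[-2.6, 34, 0], [0, 0, 0]]
    - [[0, 0, 0], [0, 0, 0]]
    - [[0, 0, 0], [0, 0, 0]]

```text
time_s: 7.35
position: [0.5113, 0.2856, 0.1874]
tcp_rot: [[-0.995, 0.1, -0.002], [0.1, 0.995, -0.001], [0.002, -0.001, -1.0]]
force: [0.1, -0.5, -0.9]
opening: 0.114
grasp_force: 30.0
```

```bash
python3 - <<'E'
from h import *
st(); plan([.514,.287,.065])
im=capture("side"); a=im[80:260,150:390]
b=capture("top")[130:310,80:320]
cv2.imwrite("pics/s3.png",cv2.resize(np.vstack([a,b])[:,:,::-1],(400,600),interpolation=cv2.INTER_CUBIC))
E
```

```text
7.35 p [0.5113 0.2856 0.1874] yaw 84.3 z [-0.002 -0.001 -1.   ] F [ 0.1 -0.5 -0.9] op 0.114 gf 30.0
4 x [-0.7, 0.5, 30.6]
```

View pics/s3.png

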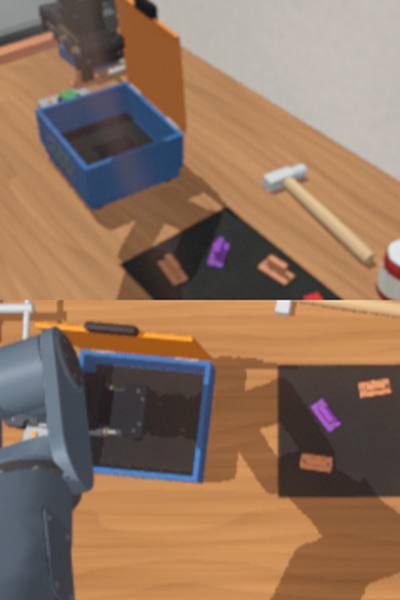

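The picture shows the wrist over the tub, but where the side view puts the gripper is unclear. I'll check by projecting the TCP.

```bash
python3 - <<'E'
from h import *
st()
for n in("side","top"): print(n,proj(n,[.511,.286,.187]),proj(n,[.511,.286,.3]),proj(n,[.524,.236,.11]))
b=np.vstack([capture("side")[20:200,150:390],capture("top")[130:310,80:320]])
cv2.imwrite("pics/s4.png",cv2.resize(b[:,:,::-1],(400,600),interpolation=cv2.INTER_CUBIC))
E
```

```text
7.45 p [0.5114 0.2843 0.1876] yaw 84.1 z [-0.002 -0.001 -1.   ] F [-0.9 -0.2 -0.4] op 0.112 gf 30.0
side [200.71296362 126.27971061] [197.11489661  91.73044468] [215.03536301 153.16014822]
top [138.41039804 199.54988404] [124.59068482 192.72774983] [164.67233234 198.59653208]
```

View pics/s4.png

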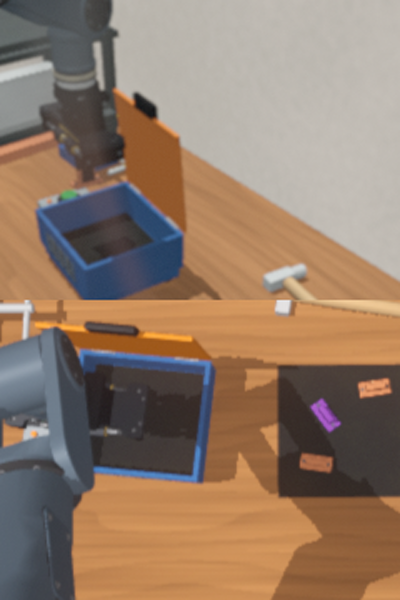

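The fingertips are at (84,177), where the projection puts them over the tub. The opening is 10 mm with 30 N grip, so the bracket is held. Lowering and releasing.

Emit:
drive_tool:
  motion:
    - [[0, 0, 35], [0, 0, 0]]
    - [[0, 0, 35], [0, 0, 0]]
    - [[0, 0, 30], [0, 0, 0]]
    - [[0, 0, 22], [0, 0, 0]]
    - [[0, 0, 0], [0, 0, 0]]

```text
time_s: 8.05
position: [0.5099, 0.2834, 0.0632]
tcp_rot: [[-0.995, 0.103, -0.007], [0.103, 0.995, -0.002], [0.007, -0.003, -1.0]]
force: [-0.4, 0.2, -1.1]
opening: 0.107
grasp_force: 30.0
```

Emit:
drive_tool:
  motion:
    - [[0, 0, 8], [0, 0, 0]]
    - [[0, 0, 0], [0, 0, 0]]
    - [[0, 0, 0], [0, 0, 0]]
    - [[0, 0, 0], [0, 0, 0]]
    - [[0, 0, 0], [0, 0, 0]]

```text
time_s: 8.55
position: [0.5127, 0.2855, 0.059]
tcp_rot: [[-0.995, 0.101, 0.002], [0.101, 0.995, 0.001], [-0.002, 0.001, -1.0]]
force: [0.4, -0.8, -0.5]
opening: 0.111
grasp_force: 30.0
```

Emit:
drive_tool:
  motion:
    - [[0, 0, 0], [0, 0, 0]]
    - [[0, 0, 0], [0, 0, 0]]
    - [[0, 0, 0], [0, 0, 0]]
    - [[0, 0, 0], [0, 0, 0]]
    - [[0, 0, 0], [0, 0, 0]]
  gripper: 0.6

```text
time_s: 9.05
position: [0.5123, 0.2853, 0.0582]
tcp_rot: [[-0.995, 0.102, 0.0], [0.102, 0.995, 0.0], [-0.0, 0.0, -1.0]]
force: [-0.1, 0.1, 0.2]
opening: 0.483
grasp_force: 0.0
```

Emit:
drive_tool:
  motion:
    - [[0, 0, -40], [0, 0, 0]]
    - [[0, 0, -40], [0, 0, 0]]
    - [[0, 0, -45], [0, 0, 0]]
    - [[0, -35, 0], [0, 0, 0]]
    - [[0, -35, 0], [0, 0, 0]]

```text
time_s: 9.55
position: [0.5062, 0.2158, 0.1852]
tcp_rot: [[-0.995, 0.099, 0.005], [0.099, 0.995, 0.001], [-0.005, 0.001, -1.0]]
force: [-0.6, -0.7, -0.4]
opening: 0.597
grasp_force: 0.0
```

Emit:
drive_tool:
  motion:
    - [[0, -40, 0], [0, 0, 0]]
    - [[0, -40, 0], [0, 0, 0]]
    - [[0, -40, 0], [0, 0, 0]]
    - [[0, 0, 0], [0, 0, 0]]
    - [[0, 0, 0], [0, 0, 0]]

```text
time_s: 10.05
position: [0.493, 0.0956, 0.1833]
tcp_rot: [[-0.995, 0.104, 0.0], [0.104, 0.995, 0.0], [-0.0, 0.0, -1.0]]
force: [-0.5, 0.6, 0.5]
opening: 0.598
grasp_force: 0.0
```

```bash
python3 - <<'E'
from m import *
st(); im=capture("top"); meas(im=im); print(blobs(im,"cu",(125,165,203,233)))
cv2.imwrite("pics/t5.png",cv2.resize(im[120:300,80:370,::-1],(800,496),interpolation=cv2.INTER_CUBIC))
E
```

```text
10.05 p [0.493  0.0956 0.1833] yaw 84.0 z [ 0.  0. -1.] F [-0.5  0.6  0.5] op 0.598 gf 0.0
cu [269.2 227.2] [ 0.4511 -0.0524] L [0.029 0.059] long 81.5 170.0
cu [304.2 182.3] [ 0.5845 -0.1585] L [0.058 0.029] long 97.9 160.5
st [340.5 228.2] [ 0.4464 -0.2605] L [0.03  0.054] long 55.3 168.0
[(((149.73529052734375, 205.058837890625), (6.790997505187988, 20.615528106689453), 14.03624439239502), 99.0)]
```

View pics/t5.png

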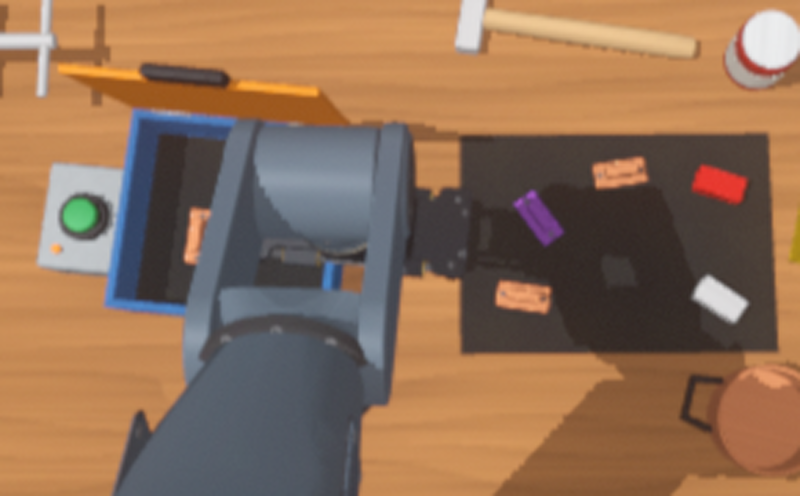

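Bracket A lies in the tub at (190,240); the other pieces haven't moved. Next is bracket B.

```bash
python3 -c "
from h import *
plan([.4511,-.0524,.16],[.4511,-.0524,.009],yaw=-8.5)"
```

```text
turn 12 x 0.1347
4 x [-38.3, -4.9, 5.8]
4 x [-0.0, -0.0, 37.7]
```

Emit:
drive_tool:
  motion:
    - [[0, 0, 0], [0, 0, 0.135]]
    - [[0, 0, 0], [0, 0, 0.135]]
    - [[0, 0, 0], [0, 0, 0.135]]
    - [[0, 0, 0], [0, 0, 0.135]]
    - [[0, 0, 0], [0, 0, 0.135]]

```text
time_s: 10.6
position: [0.493, 0.098, 0.1831]
tcp_rot: [[-0.711, 0.703, 0.0], [0.703, 0.711, 0.0], [0.0, 0.0, -1.0]]
force: [-0.4, 0.4, 0.8]
opening: 0.598
grasp_force: 0.0
```

Emit:
drive_tool:
  motion:
    - [[0, 0, 0], [0, 0, 0.135]]
    - [[0, 0, 0], [0, 0, 0.135]]
    - [[0, 0, 0], [0, 0, 0.135]]
    - [[0, 0, 0], [0, 0, 0.135]]
    - [[0, 0, 0], [0, 0, 0.135]]

```text
time_s: 11.1
position: [0.493, 0.098, 0.1831]
tcp_rot: [[-0.116, 0.993, 0.0], [0.993, 0.116, 0.0], [0.0, 0.0, -1.0]]
force: [-0.2, 0.1, -0.5]
opening: 0.601
grasp_force: 0.0
```

Emit:
drive_tool:
  motion:
    - [[0, 0, 0], [0, 0, 0.135]]
    - [[0, 0, 0], [0, 0, 0.13]]
    - [[-38, -5, 6], [0, 0, 0]]
    - [[-38, -5, 6], [0, 0, 0]]
    - [[-38, -5, 6], [0, 0, 0]]

```text
time_s: 11.6
position: [0.4618, -0.0137, 0.165]
tcp_rot: [[0.141, 0.99, 0.001], [0.99, -0.141, -0.0], [0.0, 0.001, -1.0]]
force: [0.8, -0.1, -0.2]
opening: 0.599
grasp_force: 0.0
```

Emit:
drive_tool:
  motion:
    - [[-38, -5, 6], [0, 0, 0]]
    - [[0, 0, 30], [0, 0, 0]]
    - [[0, 0, 30], [0, 0, 0]]
    - [[0, 0, 30], [0, 0, 0]]
    - [[0, 0, 0], [0, 0, 0]]

```text
time_s: 12.1
position: [0.4493, -0.0494, 0.0664]
tcp_rot: [[0.144, 0.99, -0.007], [0.99, -0.144, 0.003], [0.002, -0.007, -1.0]]
force: [-0.1, 0.9, 0.2]
opening: 0.602
grasp_force: 0.0
```

```bash
python3 -c "
from h import *
st();plan([.4511,-.0524,.0095],yaw=-8.5,step=15)"
```

```text
12.1 p [ 0.4493 -0.0494  0.0664] yaw -8.3 z [-0.007  0.003 -1.   ] F [-0.1  0.9  0.2] op 0.602 gf 0.0
turn 1 x 0.004
4 x [-0.7, 0.7, 14.2]
```

Emit:
drive_tool:
  motion:
    - [[0, 0, 15], [0, 0, 0]]
    - [[0, 0, 15], [0, 0, 0]]
    - [[0, 0, 10], [0, 0, 0]]
    - [[0, 0, 0], [0, 0, 0]]
    - [[0, 0, 0], [0, 0, 0]]

```text
time_s: 12.6
position: [0.4516, -0.0509, 0.0297]
tcp_rot: [[0.145, 0.989, 0.001], [0.989, -0.145, -0.0], [-0.0, 0.001, -1.0]]
force: [-0.7, 0.2, 0.5]
opening: 0.601
grasp_force: 0.0
```

```bash
python3 -c "
from h import *
st();plan([.4511,-.0524,.0095],yaw=-8.5,step=15)"
```

```text
12.6 p [ 0.4516 -0.0509  0.0297] yaw -8.3 z [ 0.001 -0.    -1.   ] F [-0.7  0.2  0.5] op 0.601 gf 0.0
turn 1 x 0.0032
2 x [-0.8, -0.1, 10.1]
```

Emit:
drive_tool:
  motion:
    - [[-0.8, 0, 10], [0, 0, 0]]
    - [[-0.8, 0, 9], [0, 0, 0]]
    - [[0, 0, 0], [0, 0, 0]]
    - [[0, 0, 0], [0, 0, 0]]
    - [[0, 0, 0], [0, 0, 0]]

```text
time_s: 13.1
position: [0.4508, -0.0529, 0.0101]
tcp_rot: [[0.146, 0.989, -0.0], [0.989, -0.146, 0.0], [0.0, -0.0, -1.0]]
force: [0.1, -0.5, 0.6]
opening: 0.595
grasp_force: 0.0
```

Emit:
drive_tool:
  motion:
    - [[0, 0, 0], [0, 0, 0]]
    - [[0, 0, 0], [0, 0, 0]]
    - [[0, 0, 0], [0, 0, 0]]
    - [[0, 0, 0], [0, 0, 0]]
    - [[0, 0, 0], [0, 0, 0]]
  gripper: 0

```text
time_s: 13.6
position: [0.4508, -0.0528, 0.0102]
tcp_rot: [[0.145, 0.989, 0.0], [0.989, -0.145, -0.0], [-0.0, 0.0, -1.0]]
force: [-0.9, 0.7, 0.6]
opening: 0.233
grasp_force: 0.0
```

Emit:
drive_tool:
  motion:
    - [[0, 0, 0], [0, 0, 0]]
    - [[0, 0, 0], [0, 0, 0]]
    - [[0, 0, 0], [0, 0, 0]]
    - [[0, 0, 0], [0, 0, 0]]
    - [[0, 0, 0], [0, 0, 0]]

```text
time_s: 14.1
position: [0.4509, -0.0529, 0.0102]
tcp_rot: [[0.145, 0.989, 0.0], [0.989, -0.145, -0.0], [-0.0, 0.0, -1.0]]
force: [0.8, 0.1, 0.5]
opening: 0.108
grasp_force: 30.0
```

Emit:
drive_tool:
  motion:
    - [[0, 0, -15], [0, 0, 0]]
    - [[0, 0, -35], [0, 0, 0]]
    - [[0, 0, -45], [0, 0, 0]]
    - [[0, 0, -45], [0, 0, 0]]
    - [[0, 0, -40], [0, 0, 0]]

```text
time_s: 14.6
position: [0.4503, -0.0526, 0.192]
tcp_rot: [[0.145, 0.989, -0.0], [0.989, -0.145, 0.0], [-0.0, -0.0, -1.0]]
force: [1.7, 0.4, -2.2]
opening: 0.112
grasp_force: 30.0
```

```bash
python3 -c "
from h import *
st();plan([.504,.188,.19],[.504,.188,.06],yaw=66)"
```

```text
14.6 p [ 0.4503 -0.0526  0.192 ] yaw -8.4 z [-0.  0. -1.] F [ 1.7  0.4 -2.2] op 0.112 gf 30.0
turn 9 x -0.1442
7 x [7.0, 34.5, 0.3]
4 x [-0.0, 0.0, 32.5]
```

Emit:
drive_tool:
  motion:
    - [[0, 0, 0], [0, 0, -0.144]]
    - [[0, 0, 0], [0, 0, -0.144]]
    - [[0, 0, 0], [0, 0, -0.144]]
    - [[0, 0, 0], [0, 0, -0.144]]
    - [[0, 0, 0], [0, 0, -0.144]]

```text
time_s: 15.1
position: [0.4501, -0.0526, 0.1899]
tcp_rot: [[-0.548, 0.837, -0.001], [0.837, 0.548, 0.0], [0.001, -0.001, -1.0]]
force: [0.3, 0.1, -0.8]
opening: 0.112
grasp_force: 30.0
```

Emit:
drive_tool:
  motion:
    - [[0, 0, 0], [0, 0, -0.144]]
    - [[0, 0, 0], [0, 0, -0.144]]
    - [[0, 0, 0], [0, 0, -0.144]]
    - [[0, 0, 0], [0, 0, -0.144]]
    - [[7, 34.5, 0], [0, 0, 0]]

```text
time_s: 15.6
position: [0.4585, -0.0207, 0.1899]
tcp_rot: [[-0.912, 0.41, -0.0], [0.41, 0.912, -0.001], [-0.0, -0.001, -1.0]]
force: [0.5, 0.7, -1.3]
opening: 0.114
grasp_force: 30.0
```

Emit:
drive_tool:
  motion:
    - [[7, 34.5, 0], [0, 0, 0]]
    - [[7, 34.5, 0], [0, 0, 0]]
    - [[7, 34.5, 0], [0, 0, 0]]
    - [[7, 34.5, 0], [0, 0, 0]]
    - [[7, 34.5, 0], [0, 0, 0]]

```text
time_s: 16.1
position: [0.4964, 0.1547, 0.1897]
tcp_rot: [[-0.913, 0.408, -0.001], [0.408, 0.913, -0.0], [0.001, -0.001, -1.0]]
force: [-0.1, -0.3, -1.1]
opening: 0.116
grasp_force: 30.0
```

Emit:
drive_tool:
  motion:
    - [[7, 34.5, 0], [0, 0, 0]]
    - [[0, 0, 0], [0, 0, 0]]
    - [[0, 0, 0], [0, 0, 0]]
    - [[0, 0, 0], [0, 0, 0]]
    - [[0, 0, 0], [0, 0, 0]]

```text
time_s: 16.6
position: [0.5043, 0.1865, 0.19]
tcp_rot: [[-0.912, 0.41, -0.001], [0.41, 0.912, -0.0], [0.001, -0.001, -1.0]]
force: [-0.1, 0.6, -1.8]
opening: 0.112
grasp_force: 30.0
```

```bash
python3 -c "
from h import *
st();plan([.504,.188,.06],yaw=66)"
```

```text
16.6 p [0.5043 0.1865 0.19  ] yaw 65.8 z [-0.001 -0.    -1.   ] F [-0.1  0.6 -1.8] op 0.112 gf 30.0
turn 1 x -0.0034
4 x [0.2, 0.3, 32.5]
```

Emit:
drive_tool:
  motion:
    - [[0, 0, 35], [0, 0, 0]]
    - [[0, 0, 35], [0, 0, 0]]
    - [[0, 0, 35], [0, 0, 0]]
    - [[0, 0, 25], [0, 0, 0]]
    - [[0, 0, 0], [0, 0, 0]]

```text
time_s: 17.1
position: [0.5021, 0.1861, 0.0573]
tcp_rot: [[-0.912, 0.41, -0.008], [0.41, 0.912, -0.001], [0.006, -0.004, -1.0]]
force: [-0.6, 0.6, -0.8]
opening: 0.113
grasp_force: 30.0
```

Emit:
drive_tool:
  motion:
    - [[0, 0, 0], [0, 0, 0]]
    - [[0, 0, 0], [0, 0, 0]]
    - [[0, 0, 0], [0, 0, 0]]
    - [[0, 0, 0], [0, 0, 0]]
    - [[0, 0, 0], [0, 0, 0]]

```text
time_s: 17.6
position: [0.5052, 0.1878, 0.061]
tcp_rot: [[-0.913, 0.408, 0.002], [0.408, 0.913, 0.0], [-0.001, 0.001, -1.0]]
force: [-0.1, 0.3, -1.5]
opening: 0.115
grasp_force: 30.0
```

Emit:
drive_tool:
  motion:
    - [[0, 0, 0], [0, 0, 0]]
    - [[0, 0, 0], [0, 0, 0]]
    - [[0, 0, 0], [0, 0, 0]]
    - [[0, 0, 0], [0, 0, 0]]
    - [[0, 0, 0], [0, 0, 0]]
  gripper: 0.6

```text
time_s: 18.1
position: [0.5047, 0.1876, 0.0601]
tcp_rot: [[-0.913, 0.408, -0.0], [0.408, 0.913, -0.0], [0.0, -0.0, -1.0]]
force: [0.3, -0.4, 0.4]
opening: 0.476
grasp_force: 0.0
```

Emit:
drive_tool:
  motion:
    - [[0, 0, -40], [0, 0, 0]]
    - [[0, 0, -45], [0, 0, 0]]
    - [[0, 0, -45], [0, 0, 0]]
    - [[0, -40, 0], [0, 0, 0]]
    - [[0, -40, 0], [0, 0, 0]]

```text
time_s: 18.6
position: [0.4732, 0.1145, 0.192]
tcp_rot: [[-0.914, 0.406, 0.005], [0.406, 0.914, -0.0], [-0.005, 0.002, -1.0]]
force: [0.5, -1.6, -0.4]
opening: 0.598
grasp_force: 0.0
```

Emit:
drive_tool:
  motion:
    - [[0, -40, 0], [0, 0, 0]]
    - [[0, -40, 0], [0, 0, 0]]
    - [[0, 0, 0], [0, 0, 0.13]]
    - [[0, 0, 0], [0, 0, 0.13]]
    - [[0, 0, 0], [0, 0, 0.13]]

```text
time_s: 19.1
position: [0.4391, 0.0411, 0.1902]
tcp_rot: [[-0.684, 0.729, 0.0], [0.729, 0.684, 0.0], [0.0, 0.0, -1.0]]
force: [0.3, 0.5, 0.0]
opening: 0.604
grasp_force: 0.0
```

```bash
python3 -c "
from m import *
st();im=capture('top');meas(im=im);print(blobs(im,'cu',(125,165,203,233)));plan([.5845,-.1585,.15],[.5845,-.1585,.03],yaw=8.5)"
```

```text
19.1 p [0.4391 0.0411 0.1902] yaw 43.2 z [ 0.  0. -1.] F [0.3 0.5 0. ] op 0.604 gf 0.0
cu [304.2 182.3] [ 0.5845 -0.1585] L [0.058 0.029] long 98.5 161.5
st [341. 228.] [ 0.447  -0.2619] L [0.028 0.053] long 55.3 148.0
st [274.3 195.9] [ 0.543  -0.0683] L [0.023 0.044] long 50.4 28.0
[(((186.0, 208.00003051757812), (9.838699340820312, 20.57182502746582), 26.56505012512207), 156.0), (((152.0846405029297, 205.32310485839844), (10.170848846435547, 20.46573257446289), 7.125016689300537), 173.5)]
turn 5 x 0.1204
7 x [-31.3, 16.3, 5.7]
3 x [-0.0, -0.0, 40.0]
```

Two brackets are in the tub. On to bracket C.

Emit:
drive_tool:
  motion:
    - [[0, 0, 0], [0, 0, 0.12]]
    - [[0, 0, 0], [0, 0, 0.12]]
    - [[0, 0, 0], [0, 0, 0.12]]
    - [[0, 0, 0], [0, 0, 0.12]]
    - [[0, 0, 0], [0, 0, 0.12]]

```text
time_s: 19.65
position: [0.4393, 0.0417, 0.1901]
tcp_rot: [[-0.157, 0.988, -0.0], [0.988, 0.157, -0.0], [0.0, -0.0, -1.0]]
force: [-0.3, 0.5, -0.0]
opening: 0.599
grasp_force: 0.0
```

Emit:
drive_tool:
  motion:
    - [[-31, 16, 6], [0, 0, 0]]
    - [[-31, 16, 6], [0, 0, 0]]
    - [[-31, 16, 6], [0, 0, 0]]
    - [[-31, 16, 6], [0, 0, 0]]
    - [[-31, 16, 6], [0, 0, 0]]

```text
time_s: 20.15
position: [0.5437, -0.0997, 0.1598]
tcp_rot: [[-0.162, 0.987, -0.0], [0.987, 0.162, 0.0], [0.0, -0.0, -1.0]]
force: [-0.1, 0.7, 0.8]
opening: 0.6
grasp_force: 0.0
```

Emit:
drive_tool:
  motion:
    - [[-31, 16, 6], [0, 0, 0]]
    - [[-31, 16, 6], [0, 0, 0]]
    - [[0, 0, 35], [0, 0, 0]]
    - [[0, 0, 35], [0, 0, 0]]
    - [[0, 0, 20], [0, 0, 0]]

```text
time_s: 20.65
position: [0.583, -0.1544, 0.0553]
tcp_rot: [[-0.161, 0.987, -0.004], [0.987, 0.161, 0.002], [0.002, -0.003, -1.0]]
force: [0.3, -0.7, -0.3]
opening: 0.602
grasp_force: 0.0
```

Emit:
drive_tool:
  motion:
    - [[0, 0, 5], [0, 0, 0]]
    - [[0, 0, 0], [0, 0, 0]]
    - [[0, 0, 0], [0, 0, 0]]
    - [[0, 0, 0], [0, 0, 0]]
    - [[0, 0, 0], [0, 0, 0]]

```text
time_s: 21.15
position: [0.5854, -0.1551, 0.0545]
tcp_rot: [[-0.16, 0.987, 0.002], [0.987, 0.16, -0.001], [-0.001, 0.002, -1.0]]
force: [0.7, -0.4, 0.4]
opening: 0.599
grasp_force: 0.0
```

```bash
python3 -c "
from h import *
st();plan([.5845,-.1585,.0095],yaw=8.5,step=15)"
```

```text
21.15 p [ 0.5854 -0.1551  0.0545] yaw 9.2 z [ 0.002 -0.001 -1.   ] F [ 0.7 -0.4  0.4] op 0.599 gf 0.0
turn 1 x 0.012
4 x [-0.8, -0.4, 11.3]
```

Emit:
drive_tool:
  motion:
    - [[-1, -0.3, 15], [0, 0, 0.012]]
    - [[-1, -0.3, 15], [0, 0, 0]]
    - [[-1, 0, 14], [0, 0, 0]]
    - [[0, 0, 0], [0, 0, 0]]
    - [[0, 0, 0], [0, 0, 0]]

```text
time_s: 21.65
position: [0.5837, -0.1577, 0.0079]
tcp_rot: [[-0.147, 0.989, -0.002], [0.989, 0.147, 0.001], [0.001, -0.002, -1.0]]
force: [0.0, -0.3, 0.7]
opening: 0.602
grasp_force: 0.0
```

Emit:
drive_tool:
  motion:
    - [[0, 0, 0], [0, 0, 0]]
    - [[0, 0, 0], [0, 0, 0]]
    - [[0, 0, 0], [0, 0, 0]]
    - [[0, 0, 0], [0, 0, 0]]
    - [[0, 0, 0], [0, 0, 0]]
  gripper: 0

```text
time_s: 22.15
position: [0.5845, -0.1579, 0.0095]
tcp_rot: [[-0.147, 0.989, 0.0], [0.989, 0.147, -0.0], [-0.0, 0.0, -1.0]]
force: [-0.4, 0.4, -1.0]
opening: 0.23
grasp_force: 0.0
```

Emit:
drive_tool:
  motion:
    - [[0, 0, 0], [0, 0, 0]]
    - [[0, 0, 0], [0, 0, 0]]
    - [[0, 0, 0], [0, 0, 0]]
    - [[0, 0, 0], [0, 0, 0]]
    - [[0, 0, 0], [0, 0, 0]]

```text
time_s: 22.65
position: [0.5846, -0.1579, 0.0093]
tcp_rot: [[-0.147, 0.989, 0.0], [0.989, 0.147, -0.0], [-0.0, 0.0, -1.0]]
force: [0.2, 0.1, 2.0]
opening: 0.115
grasp_force: 30.0
```

Emit:
drive_tool:
  motion:
    - [[0, 0, -15], [0, 0, 0]]
    - [[0, 0, -35], [0, 0, 0]]
    - [[0, 0, -45], [0, 0, 0]]
    - [[0, 0, -45], [0, 0, 0]]
    - [[0, 0, -40], [0, 0, 0]]

```text
time_s: 23.15
position: [0.5841, -0.1578, 0.192]
tcp_rot: [[-0.147, 0.989, 0.001], [0.989, 0.147, -0.0], [-0.001, 0.001, -1.0]]
force: [1.1, -1.0, -1.5]
opening: 0.112
grasp_force: 30.0
```

```bash
python3 -c "
from h import *
st();plan([.5,.08,.19],[.509,.238,.19],[.509,.238,.06],yaw=75)"
```

```text
23.15 p [ 0.5841 -0.1578  0.192 ] yaw 8.5 z [ 0.001 -0.    -1.   ] F [ 1.1 -1.  -1.5] op 0.112 gf 30.0
turn 9 x -0.129
7 x [20.4, 29.7, 0.3]
4 x [8.1, 38.7, -0.0]
4 x [0.0, 0.0, 32.5]
```

Emit:
drive_tool:
  motion:
    - [[0, 0, 0], [0, 0, -0.129]]
    - [[0, 0, 0], [0, 0, -0.129]]
    - [[0, 0, 0], [0, 0, -0.129]]
    - [[0, 0, 0], [0, 0, -0.129]]
    - [[0, 0, 0], [0, 0, -0.129]]

```text
time_s: 23.65
position: [0.5838, -0.1576, 0.1899]
tcp_rot: [[-0.716, 0.698, -0.0], [0.698, 0.716, 0.0], [0.0, -0.0, -1.0]]
force: [0.4, 0.9, -1.1]
opening: 0.11
grasp_force: 30.0
```

Emit:
drive_tool:
  motion:
    - [[0, 0, 0], [0, 0, -0.129]]
    - [[0, 0, 0], [0, 0, -0.129]]
    - [[0, 0, 0], [0, 0, -0.129]]
    - [[0, 0, 0], [0, 0, -0.129]]
    - [[20, 30, 0], [0, 0, 0]]

```text
time_s: 24.15
position: [0.5748, -0.1273, 0.1901]
tcp_rot: [[-0.966, 0.26, 0.004], [0.26, 0.966, -0.003], [-0.005, -0.002, -1.0]]
force: [0.5, 1.2, -0.7]
opening: 0.115
grasp_force: 30.0
```

Emit:
drive_tool:
  motion:
    - [[20, 30, 0], [0, 0, 0]]
    - [[20, 30, 0], [0, 0, 0]]
    - [[20, 30, 0], [0, 0, 0]]
    - [[20, 30, 0], [0, 0, 0]]
    - [[20, 30, 0], [0, 0, 0]]

```text
time_s: 24.65
position: [0.514, 0.0483, 0.1899]
tcp_rot: [[-0.966, 0.259, 0.0], [0.259, 0.966, -0.0], [-0.0, -0.0, -1.0]]
force: [0.8, 1.2, -1.1]
opening: 0.11
grasp_force: 30.0
```

Emit:
drive_tool:
  motion:
    - [[20, 30, 0], [0, 0, 0]]
    - [[8, 38.5, 0], [0, 0, 0]]
    - [[8, 38.5, 0], [0, 0, 0]]
    - [[8, 38.5, 0], [0, 0, 0]]
    - [[8, 38.5, 0], [0, 0, 0]]

```text
time_s: 25.15
position: [0.5118, 0.2397, 0.1899]
tcp_rot: [[-0.966, 0.259, 0.0], [0.259, 0.966, -0.0], [-0.0, -0.0, -1.0]]
force: [1.3, -0.7, -0.4]
opening: 0.11
grasp_force: 30.0
```

Emit:
drive_tool:
  motion:
    - [[0, 0, 30], [0, 0, 0]]
    - [[0, 0, 30], [0, 0, 0]]
    - [[0, 0, 0], [0, 0, 0]]
    - [[0, 0, 0], [0, 0, 0]]
    - [[0, 0, 0], [0, 0, 0]]

```text
time_s: 25.65
position: [0.5136, 0.2382, 0.1308]
tcp_rot: [[-0.966, 0.259, 0.003], [0.259, 0.966, 0.001], [-0.002, 0.001, -1.0]]
force: [0.6, 0.5, -1.0]
opening: 0.111
grasp_force: 30.0
```

```bash
python3 -c "
from h import *
st();plan([.509,.238,.065],yaw=75)"
```

```text
25.65 p [0.5136 0.2382 0.1308] yaw 75.0 z [ 0.003  0.001 -1.   ] F [ 0.6  0.5 -1. ] op 0.111 gf 30.0
turn 1 x -0.0005
2 x [2.3, -0.7, 32.9]
```

Emit:
drive_tool:
  motion:
    - [[2, 0, 25], [0, 0, 0]]
    - [[2, 0, 25], [0, 0, 0]]
    - [[0, 0, 15], [0, 0, 0]]
    - [[0, 0, 0], [0, 0, 0]]
    - [[0, 0, 0], [0, 0, 0]]

```text
time_s: 26.15
position: [0.5098, 0.2393, 0.0655]
tcp_rot: [[-0.966, 0.259, 0.002], [0.259, 0.966, 0.001], [-0.002, 0.001, -1.0]]
force: [-0.5, -0.2, -1.5]
opening: 0.113
grasp_force: 30.0
```

Emit:
drive_tool:
  motion:
    - [[0, 0, 0], [0, 0, 0]]
    - [[0, 0, 0], [0, 0, 0]]
    - [[0, 0, 0], [0, 0, 0]]
    - [[0, 0, 0], [0, 0, 0]]
    - [[0, 0, 0], [0, 0, 0]]
  gripper: 0.35

```text
time_s: 26.65
position: [0.5087, 0.2394, 0.0644]
tcp_rot: [[-0.966, 0.259, 0.0], [0.259, 0.966, 0.0], [-0.0, 0.0, -1.0]]
force: [-0.1, -0.3, -0.0]
opening: 0.342
grasp_force: 0.0
```

Emit:
drive_tool:
  motion:
    - [[0, 0, -30], [0, 0, 0]]
    - [[0, 0, -40], [0, 0, 0]]
    - [[0, 0, -40], [0, 0, 0]]
    - [[0, -40, -10], [0, 0, 0]]
    - [[0, -40, 0], [0, 0, 0]]

```text
time_s: 27.15
position: [0.4895, 0.1622, 0.1867]
tcp_rot: [[-0.967, 0.256, 0.007], [0.256, 0.967, 0.001], [-0.006, 0.002, -1.0]]
force: [0.9, -0.6, -0.1]
opening: 0.35
grasp_force: 0.0
```

Emit:
drive_tool:
  motion:
    - [[0, -40, 0], [0, 0, 0]]
    - [[0, -40, 0], [0, 0, 0]]
    - [[0, -40, 0], [0, 0, 0]]
    - [[0, 0, 0], [0, 0, 0.14]]
    - [[0, 0, 0], [0, 0, 0.14]]
  gripper: 0.6

```text
time_s: 27.65
position: [0.4565, 0.0447, 0.1843]
tcp_rot: [[-0.852, 0.523, -0.0], [0.523, 0.852, 0.0], [0.0, -0.0, -1.0]]
force: [0.5, -0.3, -0.4]
opening: 0.595
grasp_force: 0.0
```

```bash
python3 -c "
from m import *
st();im=capture('top');meas(im=im);print([b[0] for b in blobs(im,'cu',(125,165,203,233))]);plan([.5,-.13,.19],[.4464,-.2605,.15],[.4464,-.2605,.03],yaw=-34.7)"
```

```text
27.65 p [0.4565 0.0447 0.1843] yaw 58.4 z [-0.  0. -1.] F [ 0.5 -0.3 -0.4] op 0.595 gf 0.0
st [341. 228.] [ 0.447  -0.2619] L [0.028 0.053] long 55.3 147.0
st [274.9 198.5] [ 0.5351 -0.0702] L [0.023 0.056] long 35.0 68.0
[((184.10000610351562, 207.30003356933594), (5.81377649307251, 20.124608993530273), 26.56505012512207), ((168.13487243652344, 205.36932373046875), (9.984427452087402, 20.613012313842773), 14.931418418884277), ((152.0846405029297, 205.32310485839844), (10.170848846435547, 20.46573257446289), 7.125016689300537)]
turn 12 x 0.1352
5 x [-23.9, 27.1, -1.2]
4 x [-34.5, 7.6, 10.0]
3 x [-0.0, 0.0, 40.0]
```

Three copper brackets are in the tub. Now the tube.

Emit:
drive_tool:
  motion:
    - [[0, 0, 0], [0, 0, 0.135]]
    - [[0, 0, 0], [0, 0, 0.135]]
    - [[0, 0, 0], [0, 0, 0.135]]
    - [[0, 0, 0], [0, 0, 0.135]]
    - [[0, 0, 0], [0, 0, 0.135]]

```text
time_s: 28.2
position: [0.4568, 0.0464, 0.1841]
tcp_rot: [[-0.344, 0.939, -0.0], [0.939, 0.344, -0.0], [0.0, -0.0, -1.0]]
force: [-0.5, -0.4, 0.5]
opening: 0.6
grasp_force: 0.0
```

Emit:
drive_tool:
  motion:
    - [[0, 0, 0], [0, 0, 0.135]]
    - [[0, 0, 0], [0, 0, 0.135]]
    - [[0, 0, 0], [0, 0, 0.135]]
    - [[0, 0, 0], [0, 0, 0.135]]
    - [[0, 0, 0], [0, 0, 0.135]]

```text
time_s: 28.7
position: [0.4567, 0.0464, 0.1842]
tcp_rot: [[0.318, 0.948, -0.0], [0.948, -0.318, -0.0], [-0.0, -0.0, -1.0]]
force: [0.8, 1.2, 0.1]
opening: 0.604
grasp_force: 0.0
```

Emit:
drive_tool:
  motion:
    - [[0, 0, 0], [0, 0, 0.135]]
    - [[0, 0, 0], [0, 0, 0.135]]
    - [[-24, 27, -1], [0, 0, 0]]
    - [[-24, 27, -1], [0, 0, 0]]
    - [[-24, 27, -1], [0, 0, 0]]

```text
time_s: 29.2
position: [0.4842, -0.0594, 0.1873]
tcp_rot: [[0.554, 0.833, 0.0], [0.833, -0.554, -0.0], [0.0, 0.0, -1.0]]
force: [0.5, 0.2, 0.2]
opening: 0.601
grasp_force: 0.0
```

Emit:
drive_tool:
  motion:
    - [[-24, 27, -1], [0, 0, 0]]
    - [[-24, 27, -1], [0, 0, 0]]
    - [[-34.5, 7.5, 10], [0, 0, 0]]
    - [[-34.5, 7.5, 10], [0, 0, 0]]
    - [[-34.5, 7.5, 10], [0, 0, 0]]

```text
time_s: 29.7
position: [0.4627, -0.2283, 0.1588]
tcp_rot: [[0.554, 0.832, 0.0], [0.832, -0.554, -0.0], [-0.0, 0.0, -1.0]]
force: [-0.1, -0.3, 0.6]
opening: 0.602
grasp_force: 0.0
```

Emit:
drive_tool:
  motion:
    - [[-34.5, 7.5, 10], [0, 0, 0]]
    - [[0, 0, 30], [0, 0, 0]]
    - [[0, 0, 30], [0, 0, 0]]
    - [[0, 0, 20], [0, 0, 0]]
    - [[0, 0, 0], [0, 0, 0]]

```text
time_s: 30.2
position: [0.4485, -0.2587, 0.0667]
tcp_rot: [[0.556, 0.831, -0.005], [0.831, -0.556, 0.004], [0.001, -0.006, -1.0]]
force: [-0.2, 0.1, -0.6]
opening: 0.596
grasp_force: 0.0
```

```bash
python3 -c "
from m import *
st();im=capture('side');plan([.4464,-.2605,.006],yaw=-34.7,step=15)
cv2.imwrite('pics/s6.png',cv2.resize(im[222:312,250:370,::-1],(800,600),interpolation=cv2.INTER_CUBIC))"
```

```text
30.2 p [ 0.4485 -0.2587  0.0667] yaw -33.7 z [-0.005  0.004 -1.   ] F [-0.2  0.1 -0.6] op 0.596 gf 0.0
turn 1 x 0.0165
5 x [-0.5, -0.3, 12.4]
```

View pics/s6.png

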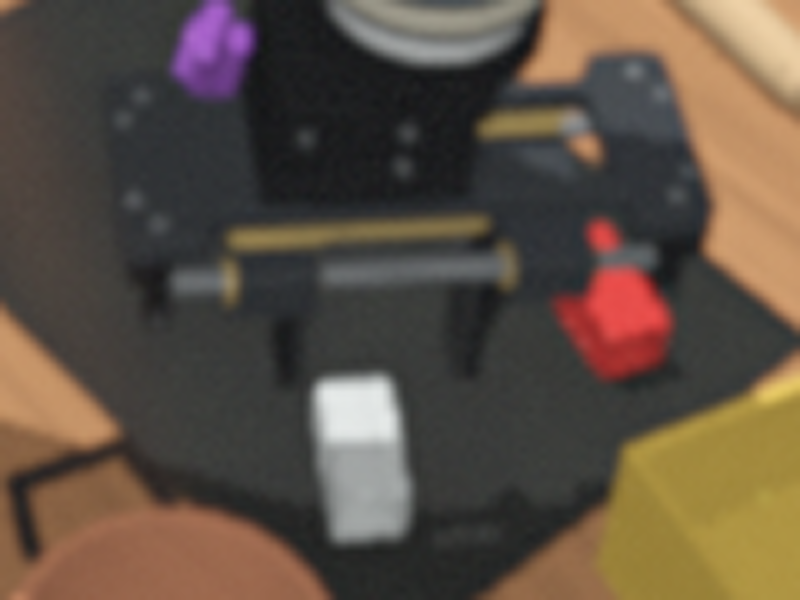

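The fingers straddle the tube (355,430) and line up with it. The pot handle at (60,470) is close by, so I'll check that clearance.

```bash
python3 -c "
from h import *
for u,v in((373,405),(430,408),(367,467),(412,484),(498,468)): print(pw('top',235+u/4,155+v/4,.045)[:2].round(3))
y=np.array([.825,-.565]);c=np.array([.4464,-.2605]);print(c-y*.036,c+y*.036)"
```

```text
[ 0.366 -0.217]
[ 0.363 -0.257]
[ 0.323 -0.212]
[ 0.311 -0.243]
[ 0.321 -0.303]
[ 0.4167  -0.24016] [ 0.4761  -0.28084]
```

Emit:
drive_tool:
  motion:
    - [[-0.5, -0.3, 8], [0, 0, 0.016]]
    - [[-0.5, -0.3, 8], [0, 0, 0]]
    - [[0, 0, 0], [0, 0, 0]]
    - [[0, 0, 0], [0, 0, 0]]
    - [[0, 0, 0], [0, 0, 0]]
  gripper: 0.45

```text
time_s: 30.75
position: [0.4493, -0.2607, 0.0536]
tcp_rot: [[0.57, 0.822, 0.001], [0.822, -0.57, -0.001], [-0.0, 0.001, -1.0]]
force: [1.0, -0.4, -0.1]
opening: 0.454
grasp_force: 0.0
```

```bash
python3 -c "
from m import *
st();plan([.4464,-.2605,.006],yaw=-34.7,step=15)"
```

```text
30.75 p [ 0.4493 -0.2607  0.0536] yaw -34.8 z [ 0.001 -0.001 -1.   ] F [ 1.  -0.4 -0.1] op 0.454 gf 0.0
turn 1 x -0.0011
4 x [-0.4, -0.6, 11.9]
```

Clearance to the handle is 50 mm. Descending and gripping.

Emit:
drive_tool:
  motion:
    - [[-0.5, -1, 12], [0, 0, 0]]
    - [[-0.5, -0.5, 12], [0, 0, 0]]
    - [[-0.5, -0.5, 12], [0, 0, 0]]
    - [[0, 0, 11], [0, 0, 0]]
    - [[0, 0, 0], [0, 0, 0]]

```text
time_s: 31.25
position: [0.4454, -0.2597, 0.0041]
tcp_rot: [[0.571, 0.821, -0.003], [0.821, -0.571, 0.003], [0.001, -0.004, -1.0]]
force: [0.4, 0.1, 1.5]
opening: 0.447
grasp_force: 0.0
```

Emit:
drive_tool:
  motion:
    - [[0, 0, 0], [0, 0, 0]]
    - [[0, 0, 0], [0, 0, 0]]
    - [[0, 0, 0], [0, 0, 0]]
    - [[0, 0, 0], [0, 0, 0]]
    - [[0, 0, 0], [0, 0, 0]]
  gripper: 0

```text
time_s: 31.75
position: [0.4467, -0.2608, 0.0065]
tcp_rot: [[0.57, 0.821, 0.001], [0.821, -0.57, -0.0], [-0.0, 0.001, -1.0]]
force: [-0.9, 0.8, 0.5]
opening: 0.283
grasp_force: 30.0
```

Emit:
drive_tool:
  motion:
    - [[0, 0, 0], [0, 0, 0]]
    - [[0, 0, -15], [0, 0, 0]]
    - [[0, 0, -35], [0, 0, 0]]
    - [[0, 0, -45], [0, 0, 0]]
    - [[0, 0, -45], [0, 0, 0]]

```text
time_s: 32.25
position: [0.4459, -0.2601, 0.1472]
tcp_rot: [[0.57, 0.821, -0.001], [0.821, -0.57, 0.001], [0.0, -0.002, -1.0]]
force: [0.5, -1.0, -1.0]
opening: 0.285
grasp_force: 30.0
```

```bash
python3 -c "
from m import *
st();plan([.53,-.414,.16],[.53,-.414,.08],yaw=-34.7)"
```

```text
32.25 p [ 0.4459 -0.2601  0.1472] yaw -34.8 z [-0.001  0.001 -1.   ] F [ 0.5 -1.  -1. ] op 0.285 gf 30.0
turn 1 x -0.0014
5 x [-15.7, 31.3, -2.6]
2 x [-0.0, 0.1, 40.0]
```

Emit:
drive_tool:
  motion:
    - [[-15.5, 31, -3], [0, 0, 0]]
    - [[-15.5, 31, -3], [0, 0, 0]]
    - [[-15.5, 31, -3], [0, 0, 0]]
    - [[-15.5, 31, -3], [0, 0, 0]]
    - [[-15.5, 31, -3], [0, 0, 0]]

```text
time_s: 32.75
position: [0.5299, -0.4135, 0.1612]
tcp_rot: [[0.57, 0.821, -0.0], [0.821, -0.57, 0.001], [0.0, -0.001, -1.0]]
force: [0.8, -1.1, -1.4]
opening: 0.285
grasp_force: 30.0
```

Emit:
drive_tool:
  motion:
    - [[0, 0, 30], [0, 0, 0]]
    - [[0, 0, 30], [0, 0, 0]]
    - [[0, 0, 0], [0, 0, 0]]
    - [[0, 0, 0], [0, 0, 0]]
    - [[0, 0, 0], [0, 0, 0]]

```text
time_s: 33.25
position: [0.5304, -0.4133, 0.1028]
tcp_rot: [[0.57, 0.822, 0.002], [0.822, -0.57, -0.002], [-0.001, 0.003, -1.0]]
force: [-1.1, -0.1, -0.1]
opening: 0.282
grasp_force: 30.0
```

```bash
python3 -c "
from m import *
st();plan([.53,-.414,.032])"
```

```text
33.25 p [ 0.5304 -0.4133  0.1028] yaw -34.8 z [ 0.002 -0.002 -1.   ] F [-1.1 -0.1 -0.1] op 0.282 gf 30.0
2 x [-0.4, -0.1, 35.4]
```

Emit:
drive_tool:
  motion:
    - [[0, 0, 25], [0, 0, 0]]
    - [[0, 0, 25], [0, 0, 0]]
    - [[0, 0, 18], [0, 0, 0]]
    - [[0, 0, 0], [0, 0, 0]]
    - [[0, 0, 0], [0, 0, 0]]

```text
time_s: 33.75
position: [0.5304, -0.4134, 0.0347]
tcp_rot: [[0.57, 0.821, 0.002], [0.821, -0.57, -0.002], [-0.001, 0.002, -1.0]]
force: [0.1, -1.0, -0.1]
opening: 0.281
grasp_force: 30.0
```

Emit:
drive_tool:
  motion:
    - [[0, 0, 0], [0, 0, 0]]
    - [[0, 0, 0], [0, 0, 0]]
    - [[0, 0, 0], [0, 0, 0]]
    - [[0, 0, 0], [0, 0, 0]]
    - [[0, 0, 0], [0, 0, 0]]
  gripper: 0.42

```text
time_s: 34.25
position: [0.5297, -0.4128, 0.0335]
tcp_rot: [[0.57, 0.821, 0.0], [0.821, -0.57, -0.0], [-0.0, 0.0, -1.0]]
force: [0.5, -0.2, -0.2]
opening: 0.414
grasp_force: 0.0
```

Emit:
drive_tool:
  motion:
    - [[0, 0, -30], [0, 0, 0]]
    - [[0, 0, -40], [0, 0, 0]]
    - [[0, 0, -45], [0, 0, 0]]
    - [[0, 0, -45], [0, 0, 0]]
    - [[25, -30, 0], [0, 0, 0]]

```text
time_s: 34.75
position: [0.5243, -0.3832, 0.2013]
tcp_rot: [[0.573, 0.819, 0.015], [0.82, -0.573, -0.017], [-0.005, 0.022, -1.0]]
force: [0.9, -0.7, 0.1]
opening: 0.422
grasp_force: 0.0
```

Emit:
drive_tool:
  motion:
    - [[30, -25, 0], [0, 0, 0]]
    - [[30, -25, 0], [0, 0, 0]]
    - [[30, -25, 0], [0, 0, 0]]
    - [[30, -25, 0], [0, 0, 0]]
    - [[0, 0, 0], [0, 0, 0]]
  gripper: 0

```text
time_s: 35.25
position: [0.5035, -0.2139, 0.1929]
tcp_rot: [[0.567, 0.824, -0.004], [0.824, -0.567, 0.004], [0.001, -0.005, -1.0]]
force: [-0.6, 0.4, 0.3]
opening: 0.057
grasp_force: 0.0
```

```bash
python3 -c "
from m import *
st();im=capture('top');cv2.imwrite('pics/t7.png',cv2.resize(im[120:270,80:440,::-1],(800,333),interpolation=cv2.INTER_CUBIC))
s=capture('side');cv2.imwrite('pics/s7.png',cv2.resize(s[70:300,140:440,::-1],(783,600),interpolation=cv2.INTER_CUBIC))"
```

```text
35.25 p [ 0.5035 -0.2139  0.1929] yaw -34.5 z [-0.004  0.004 -1.   ] F [-0.6  0.4  0.3] op 0.057 gf 0.0
```

View pics/t7.png

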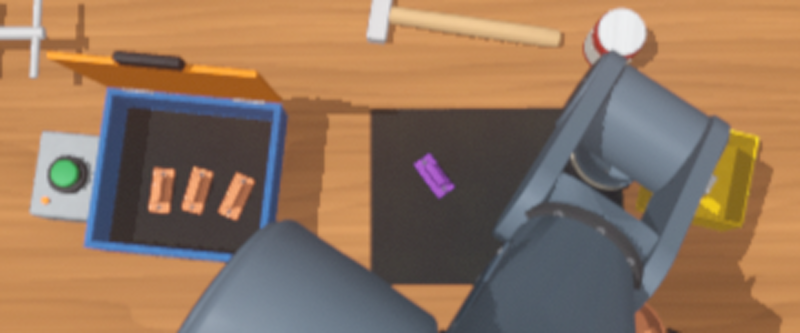

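View pics/s7.png

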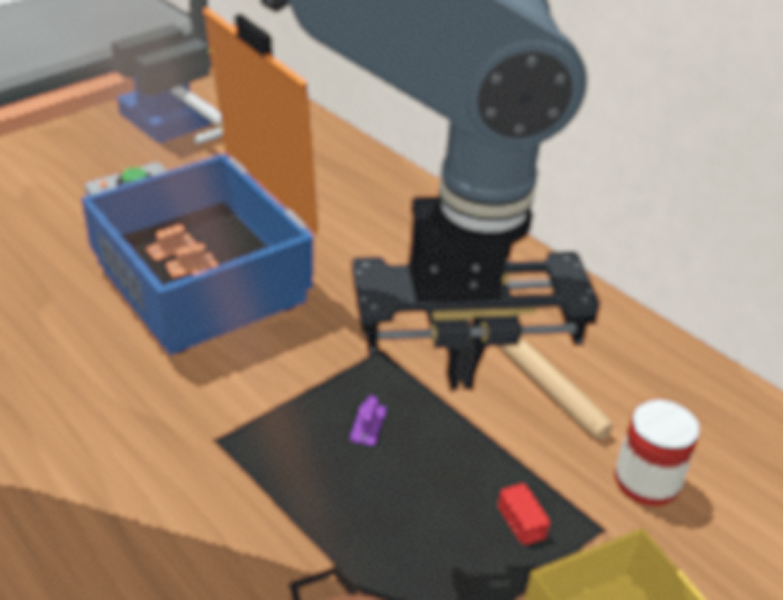

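Three brackets lie in the tub at (160,190), (197,190) and (236,195), and the tube is in the box at (708,185). The mat holds only the look-alikes. The lid tab is at (150,61). Next I estimate the lid angle and plan the approach behind the lid.

```bash
python3 -c "
from m import *
ex=np.array([.9945,-.105,0]);H=np.array([.6235,.2255,.110]);z=np.array([0,0,1.])
for th in(1.35,1.45,1.55,1.65):
  t=H+.222*(-np.cos(th)*ex+np.sin(th)*z)+.006*(np.sin(th)*ex+np.cos(th)*z)
  print(th,t.round(3),proj('top',t).round(1),proj('side',t).round(1))
print('hinge pix',proj('top',H),'obs tab top',150*.45+80,61*.45+120,'side',255*300/783+140,33*300/783+70)
plan([.5035,-.214,.30],[.69,-.03,.30],[H[0]+.06*ex[0],H[1]+.06*ex[1],.30],yaw=84.)"
```

```text
1.35 [0.581 0.23  0.328] [147.  159.8] [228.1  82.9]
1.45 [0.603 0.228 0.331] [148.  149.9] [234.8  80.1]
1.55 [0.625 0.225 0.332] [149.3 140.2] [241.6  78.1]
1.65 [0.647 0.223 0.331] [150.8 130.9] [248.3  76.9]
hinge pix [169.43337263 163.05227244] obs tab top 147.5 147.45 side 237.70114942528735 82.64367816091954
turn 15 x -0.1381
3 x [0.9, 1.5, -35.5]
7 x [-23.7, 28.9, -0.0]
7 x [4.7, 35.3, -0.0]
```

Emit:
drive_tool:
  motion:
    - [[0, 0, 0], [0, 0, -0.138]]
    - [[0, 0, 0], [0, 0, -0.138]]
    - [[0, 0, 0], [0, 0, -0.138]]
    - [[0, 0, 0], [0, 0, -0.138]]
    - [[0, 0, 0], [0, 0, -0.138]]

```text
time_s: 35.85
position: [0.5061, -0.2215, 0.1932]
tcp_rot: [[-0.087, 0.996, 0.001], [0.996, 0.087, -0.001], [-0.001, 0.001, -1.0]]
force: [-0.1, -1.1, -0.2]
opening: 0.004
grasp_force: 0.0
```

Emit:
drive_tool:
  motion:
    - [[0, 0, 0], [0, 0, -0.138]]
    - [[0, 0, 0], [0, 0, -0.138]]
    - [[0, 0, 0], [0, 0, -0.138]]
    - [[0, 0, 0], [0, 0, -0.138]]
    - [[0, 0, 0], [0, 0, -0.138]]

```text
time_s: 36.35
position: [0.5061, -0.2215, 0.1932]
tcp_rot: [[-0.701, 0.713, 0.001], [0.713, 0.701, -0.001], [-0.001, -0.0, -1.0]]
force: [0.2, -0.1, -0.0]
opening: 0.003
grasp_force: 0.0
```

Emit:
drive_tool:
  motion:
    - [[0, 0, 0], [0, 0, -0.138]]
    - [[0, 0, 0], [0, 0, -0.138]]
    - [[0, 0, 0], [0, 0, -0.138]]
    - [[0, 0, 0], [0, 0, -0.138]]
    - [[0, 0, 0], [0, 0, -0.138]]

```text
time_s: 36.85
position: [0.5061, -0.2214, 0.1932]
tcp_rot: [[-0.995, 0.104, 0.001], [0.104, 0.995, -0.001], [-0.001, -0.001, -1.0]]
force: [-0.5, -0.1, -0.9]
opening: 0.006
grasp_force: 0.0
```

Emit:
drive_tool:
  motion:
    - [[1, 1.5, -35], [0, 0, 0]]
    - [[1, 1.5, -35], [0, 0, 0]]
    - [[1, 1.5, -36], [0, 0, 0]]
    - [[-23.7, 29, 0], [0, 0, 0]]
    - [[-23.7, 29, 0], [0, 0, 0]]

```text
time_s: 37.35
position: [0.5581, -0.1645, 0.3014]
tcp_rot: [[-0.994, 0.112, 0.005], [0.112, 0.994, -0.003], [-0.005, -0.002, -1.0]]
force: [0.9, -0.4, -1.0]
opening: 0.008
grasp_force: 0.0
```

Emit:
drive_tool:
  motion:
    - [[-23.7, 29, 0], [0, 0, 0]]
    - [[-23.7, 29, 0], [0, 0, 0]]
    - [[-23.7, 29, 0], [0, 0, 0]]
    - [[-23.7, 29, 0], [0, 0, 0]]
    - [[-23.7, 29, 0], [0, 0, 0]]

```text
time_s: 37.85
position: [0.6917, -0.0314, 0.2991]
tcp_rot: [[-0.994, 0.109, 0.001], [0.109, 0.994, -0.001], [-0.001, -0.001, -1.0]]
force: [1.1, 0.2, 0.1]
opening: 0.004
grasp_force: 0.0
```

```bash
python3 -c "
from h import *
st();plan([.683,.219,.30],yaw=84.)"
```

```text
37.85 p [ 0.6917 -0.0314  0.2991] yaw 83.7 z [ 0.001 -0.001 -1.   ] F [1.1 0.2 0.1] op 0.004 gf 0.0
turn 1 x -0.0049
7 x [5.0, 35.4, -0.2]
```

Emit:
drive_tool:
  motion:
    - [[5, 35, 0], [0, 0, 0]]
    - [[5, 35, 0], [0, 0, 0]]
    - [[5, 35, 0], [0, 0, 0]]
    - [[5, 35, 0], [0, 0, 0]]
    - [[5, 35, 0], [0, 0, 0]]

```text
time_s: 38.35
position: [0.685, 0.1458, 0.299]
tcp_rot: [[-0.994, 0.109, 0.001], [0.109, 0.994, -0.0], [-0.001, -0.0, -1.0]]
force: [0.2, -0.5, 0.0]
opening: 0.005
grasp_force: 0.0
```

Emit:
drive_tool:
  motion:
    - [[5, 35, 0], [0, 0, 0]]
    - [[5, 35, 0], [0, 0, 0]]
    - [[0, 0, 0], [0, 0, 0]]
    - [[0, 0, 0], [0, 0, 0]]
    - [[0, 0, 0], [0, 0, 0]]

```text
time_s: 38.85
position: [0.6822, 0.2148, 0.2989]
tcp_rot: [[-0.994, 0.109, 0.0], [0.109, 0.994, -0.001], [-0.0, -0.001, -1.0]]
force: [0.5, 0.5, -0.4]
opening: 0.006
grasp_force: 0.0
```

Emit:
drive_tool:
  motion:
    - [[12, 0, 0], [0, 0, 0]]
    - [[12, 0, 0], [0, 0, 0]]
    - [[10, 0, 0], [0, 0, 0]]
    - [[10, 0, 0], [0, 0, 0]]
    - [[0, 0, 0], [0, 0, 0]]

```text
time_s: 39.35
position: [0.6366, 0.2209, 0.2995]
tcp_rot: [[-0.994, 0.108, -0.001], [0.108, 0.994, -0.0], [0.001, -0.0, -1.0]]
force: [-0.0, 0.3, 0.0]
opening: 0.006
grasp_force: 0.0
```

```bash
cat >> h.py <<'E'
ex=np.array([.9945,-.105,0]);H=np.array([.6235,.2255,.110])
def lid():
    st(); p=read_state()["position"]-H; X=-p@ex
    print("X",round(X,4),"Z",round(p[2]+.11,4),"theta if touching",round(np.arctan2(p[2]-.008,X+.012),3))
E
python3 -c "
from h import *
lid()"
```

```text
39.35 p [0.6366 0.2209 0.2995] yaw 83.8 z [-0.001 -0.    -1.   ] F [-0.   0.3  0. ] op 0.006 gf 0.0
X -0.0135 Z 0.2995 theta if touching 1.579
```

Emit:
drive_tool:
  motion:
    - [[7, 0, 0], [0, 0, 0]]
    - [[7, 0, 0], [0, 0, 0]]
    - [[7, 0, 1], [0, 0, 0]]
    - [[7, 0, 1], [0, 0, 0]]
    - [[7, 0, 1], [0, 0, 0]]

```text
time_s: 39.85
position: [0.6027, 0.225, 0.2965]
tcp_rot: [[-0.994, 0.108, 0.001], [0.108, 0.994, -0.0], [-0.001, -0.0, -1.0]]
force: [2.3, -2.0, 0.4]
opening: 0.008
grasp_force: 1.1
```

Emit:
drive_tool:
  motion:
    - [[7, 0, 1], [0, 0, 0]]
    - [[7, 0, 1], [0, 0, 0]]
    - [[7, 0, 2], [0, 0, 0]]
    - [[0, 0, 0], [0, 0, 0]]
    - [[0, 0, 0], [0, 0, 0]]

```text
time_s: 40.35
position: [0.5809, 0.2281, 0.2919]
tcp_rot: [[-0.994, 0.107, -0.002], [0.107, 0.994, 0.001], [0.002, 0.001, -1.0]]
force: [-0.1, 0.2, 0.1]
opening: 0.004
grasp_force: 0.0
```

```bash
python3 -c "
from h import *
lid()
s=np.vstack([capture('side')[20:200,150:390],capture('top')[100:280,80:320]]);cv2.imwrite('pics/l1.png',cv2.resize(s[:,:,::-1],(400,600),interpolation=cv2.INTER_CUBIC))"
```

```text
40.35 p [0.5809 0.2281 0.2919] yaw 83.8 z [-0.002  0.001 -1.   ] F [-0.1  0.2  0.1] op 0.004 gf 0.0
X 0.0426 Z 0.2919 theta if touching 1.267
```

View pics/l1.png

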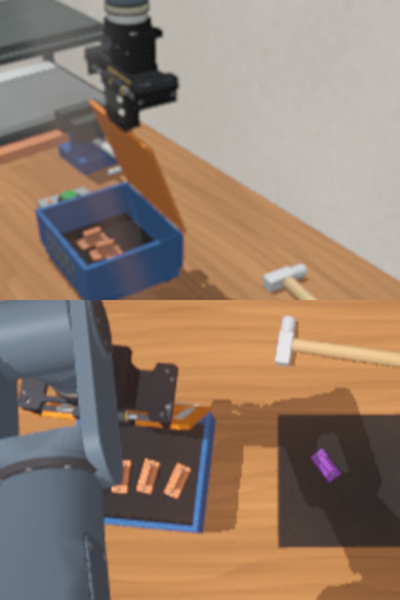

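The lid (140,160 in the side view) has tilted along with the fingers. Continuing along the arc.

Emit:
drive_tool:
  motion:
    - [[8.5, 0, 3], [0, 0, 0]]
    - [[8.5, 0, 3], [0, 0, 0]]
    - [[8.5, 0, 3.5], [0, 0, 0]]
    - [[8.5, 0, 4], [0, 0, 0]]
    - [[8.5, 0, 4.5], [0, 0, 0]]

```text
time_s: 40.95
position: [0.5389, 0.2322, 0.2738]
tcp_rot: [[-0.994, 0.108, 0.0], [0.108, 0.994, 0.0], [-0.0, 0.0, -1.0]]
force: [2.2, 0.9, -0.6]
opening: 0.0
grasp_force: 1.2
```

Emit:
drive_tool:
  motion:
    - [[8, 0, 5], [0, 0, 0]]
    - [[8, 0, 5], [0, 0, 0]]
    - [[7.5, 0, 6], [0, 0, 0]]
    - [[7.5, 0, 6.5], [0, 0, 0]]
    - [[7, 0, 6.5], [0, 0, 0]]

```text
time_s: 41.45
position: [0.5009, 0.2361, 0.2446]
tcp_rot: [[-0.994, 0.108, -0.001], [0.108, 0.994, -0.0], [0.001, -0.0, -1.0]]
force: [0.9, 0.9, 0.4]
opening: 0.002
grasp_force: 0.6
```

Emit:
drive_tool:
  motion:
    - [[6.5, 0, 7], [0, 0, 0]]
    - [[6.5, 0, 7], [0, 0, 0]]
    - [[6, 0, 7.5], [0, 0, 0]]
    - [[5.5, 0, 8], [0, 0, 0]]
    - [[5, 0, 8], [0, 0, 0]]

```text
time_s: 41.95
position: [0.4719, 0.2392, 0.2069]
tcp_rot: [[-0.994, 0.108, -0.001], [0.108, 0.994, -0.0], [0.001, -0.0, -1.0]]
force: [-0.1, 0.3, 0.8]
opening: 0.007
grasp_force: 0.5
```

```bash
python3 -c "
from h import *
lid()"
```

```text
41.95 p [0.4719 0.2392 0.2069] yaw 83.8 z [-0.001 -0.    -1.   ] F [-0.1  0.3  0.8] op 0.007 gf 0.5
X 0.1522 Z 0.2069 theta if touching 0.496
```

Emit:
drive_tool:
  motion:
    - [[4, 0, 7], [0, 0, 0]]
    - [[4, 0, 7], [0, 0, 0]]
    - [[3, 0, 7], [0, 0, 0]]
    - [[3, 0, 7], [0, 0, 0]]
    - [[2.5, 0, 7], [0, 0, 0]]

```text
time_s: 42.45
position: [0.4559, 0.241, 0.172]
tcp_rot: [[-0.994, 0.108, -0.0], [0.108, 0.994, -0.0], [0.0, -0.0, -1.0]]
force: [0.4, -1.1, 0.2]
opening: 0.001
grasp_force: 0.4
```

Emit:
drive_tool:
  motion:
    - [[2, 0, 6], [0, 0, 0]]
    - [[1.5, 0, 6], [0, 0, 0]]
    - [[1, 0, 5], [0, 0, 0]]
    - [[1, 0, 5], [0, 0, 0]]
    - [[0.5, 0, 5], [0, 0, 0]]

```text
time_s: 42.95
position: [0.45, 0.2418, 0.1452]
tcp_rot: [[-0.994, 0.108, -0.0], [0.108, 0.994, 0.0], [0.0, 0.0, -1.0]]
force: [-1.0, 0.2, 1.1]
opening: 0.005
grasp_force: 0.4
```

Emit:
drive_tool:
  motion:
    - [[0, 0, 4], [0, 0, 0]]
    - [[0, 0, 4], [0, 0, 0]]
    - [[0, 0, 4], [0, 0, 0]]
    - [[0, 0, 3], [0, 0, 0]]
    - [[0, 0, 2], [0, 0, 0]]

```text
time_s: 43.45
position: [0.4502, 0.2417, 0.1283]
tcp_rot: [[-0.994, 0.108, -0.0], [0.108, 0.994, -0.0], [0.0, -0.0, -1.0]]
force: [-0.5, -0.0, 0.3]
opening: 0.005
grasp_force: 0.4
```

```bash
python3 -c "
from h import *
lid()"
```

```text
43.45 p [0.4502 0.2417 0.1283] yaw 83.8 z [-0. -0. -1.] F [-0.5 -0.   0.3] op 0.005 gf 0.4
X 0.1741 Z 0.1283 theta if touching 0.056
```

Emit:
drive_tool:
  motion:
    - [[0, 0, 1.5], [0, 0, 0]]
    - [[0, 0, 1.5], [0, 0, 0]]
    - [[0, 0, 1.5], [0, 0, 0]]
    - [[0, 0, 1], [0, 0, 0]]
    - [[0, 0, 1], [0, 0, 0]]

```text
time_s: 43.95
position: [0.4503, 0.2417, 0.1221]
tcp_rot: [[-0.994, 0.108, 0.0], [0.108, 0.994, -0.0], [-0.0, 0.0, -1.0]]
force: [-0.9, 0.3, 1.3]
opening: 0.003
grasp_force: 0.4
```

Emit:
drive_tool:
  motion:
    - [[0, 0, 1], [0, 0, 0]]
    - [[0, 0, 1], [0, 0, 0]]
    - [[0, 0, 0.8], [0, 0, 0]]
    - [[0, 0, 0.6], [0, 0, 0]]
    - [[0, 0, 0], [0, 0, 0]]

```text
time_s: 44.45
position: [0.4502, 0.2417, 0.1189]
tcp_rot: [[-0.994, 0.108, 0.0], [0.108, 0.994, 0.0], [-0.0, 0.0, -1.0]]
force: [-1.0, 0.2, 1.2]
opening: 0.005
grasp_force: 1.3
```

Emit:
drive_tool:
  motion:
    - [[0, 0, 0.7], [0, 0, 0]]
    - [[0, 0, 0.7], [0, 0, 0]]
    - [[0, 0, 0.7], [0, 0, 0]]
    - [[0, 0, 0.7], [0, 0, 0]]
    - [[0, 0, 0], [0, 0, 0]]

```text
time_s: 44.95
position: [0.4503, 0.2417, 0.1187]
tcp_rot: [[-0.994, 0.107, 0.001], [0.107, 0.994, 0.0], [-0.001, 0.0, -1.0]]
force: [-5.3, -1.3, 22.0]
opening: 0.007
grasp_force: 11.3
```

The lid is shut: contact is firm at z 0.1187 with 22 N. Backing off and moving to the button.

Emit:
drive_tool:
  motion:
    - [[0, 0, -3], [0, 0, 0]]
    - [[0, 0, -10], [0, 0, 0]]
    - [[0, 0, -20], [0, 0, 0]]
    - [[0, 0, -25], [0, 0, 0]]
    - [[0, 0, 0], [0, 0, 0]]

```text
time_s: 45.45
position: [0.4527, 0.2424, 0.1768]
tcp_rot: [[-0.994, 0.107, 0.007], [0.107, 0.994, 0.002], [-0.007, 0.003, -1.0]]
force: [-0.3, 0.3, -0.5]
opening: 0.005
grasp_force: 0.0
```

```bash
python3 -c "
from h import *
st(); plan([.529,.392,.17],step=35)
cv2.imwrite('pics/l2.png',cv2.resize(np.vstack([capture('side')[60:210,150:350],capture('top')[100:250,70:270]])[:,:,::-1],(400,600),interpolation=cv2.INTER_CUBIC))"
```

```text
45.45 p [0.4527 0.2424 0.1768] yaw 83.8 z [ 0.007  0.002 -1.   ] F [-0.3  0.3 -0.5] op 0.005 gf 0.0
5 x [-11.9, 31.4, 1.5]
```

View pics/l2.png

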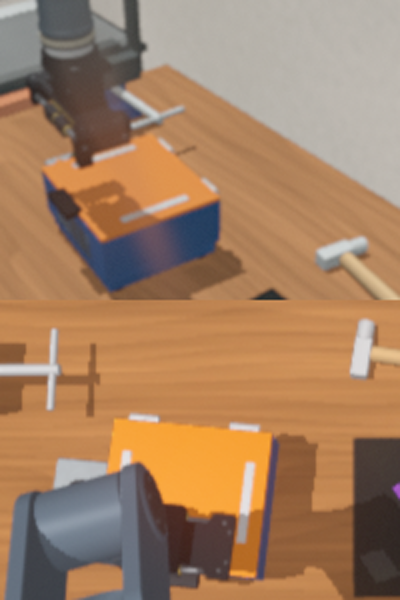

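The lid lies flat on the rim (130,190 in the side view). Now the button.

Emit:
drive_tool:
  motion:
    - [[-12, 31.4, 0], [0, 0, 0]]
    - [[-12, 31.4, 0], [0, 0, 0]]
    - [[-12, 31.4, 0], [0, 0, 0]]
    - [[-12, 31.4, 0], [0, 0, 0]]
    - [[-12, 31.4, 0], [0, 0, 0]]

```text
time_s: 46.05
position: [0.5264, 0.392, 0.172]
tcp_rot: [[-0.994, 0.108, -0.003], [0.108, 0.994, -0.002], [0.003, -0.002, -1.0]]
force: [-0.2, -0.6, -1.0]
opening: 0.004
grasp_force: 0.0
```

Emit:
drive_tool:
  motion:
    - [[0, 0, 25], [0, 0, 0]]
    - [[0, 0, 25], [0, 0, 0]]
    - [[0, 0, 10], [0, 0, 0]]
    - [[0, 0, 0], [0, 0, 0]]
    - [[0, 0, 0], [0, 0, 0]]

```text
time_s: 46.55
position: [0.527, 0.3912, 0.1138]
tcp_rot: [[-0.994, 0.108, -0.0], [0.108, 0.994, -0.0], [0.0, -0.0, -1.0]]
force: [-0.0, -0.0, -0.1]
opening: 0.005
grasp_force: 0.0
```

```bash
python3 -c "
from h import *
st(); plan([.529,.392,.095],step=35)"
```

```text
46.55 p [0.527  0.3912 0.1138] yaw 83.8 z [-0. -0. -1.] F [-0.  -0.  -0.1] op 0.005 gf 0.0
1 x [-1.9, 1.0, 18.8]
```

Emit:
drive_tool:
  motion:
    - [[-2, 1, 10], [0, 0, 0]]
    - [[0, 0, 8], [0, 0, 0]]
    - [[0, 0, 3], [0, 0, 0]]
    - [[0, 0, 2], [0, 0, 0]]
    - [[0, 0, 1], [0, 0, 0]]

```text
time_s: 47.05
position: [0.5286, 0.3918, 0.0901]
tcp_rot: [[-0.994, 0.107, -0.001], [0.107, 0.994, -0.001], [0.0, -0.001, -1.0]]
force: [0.2, -2.2, 2.0]
opening: 0.005
grasp_force: 1.3
```

Emit:
drive_tool:
  motion:
    - [[0, 0, 1.5], [0, 0, 0]]
    - [[0, 0, 1.5], [0, 0, 0]]
    - [[0, 0, 1], [0, 0, 0]]
    - [[0, 0, 0], [0, 0, 0]]
    - [[0, 0, 0], [0, 0, 0]]

```text
time_s: 47.55
position: [0.5286, 0.3918, 0.0864]
tcp_rot: [[-0.994, 0.107, -0.0], [0.107, 0.994, -0.001], [0.0, -0.001, -1.0]]
force: [-1.9, -1.9, 5.5]
opening: 0.006
grasp_force: 2.8
```

Emit:
drive_tool:
  motion:
    - [[0, 0, 0.8], [0, 0, 0]]
    - [[0, 0, 0.8], [0, 0, 0]]
    - [[0, 0, 0.5], [0, 0, 0]]
    - [[0, 0, 0], [0, 0, 0]]
    - [[0, 0, 0], [0, 0, 0]]

```text
time_s: 48.05
position: [0.5287, 0.3918, 0.0863]
tcp_rot: [[-0.994, 0.107, 0.0], [0.107, 0.994, -0.0], [-0.0, -0.0, -1.0]]
force: [-5.0, -2.9, 14.6]
opening: 0.003
grasp_force: 7.2
```

Emit:
drive_tool:
  motion:
    - [[0, 0, 0.8], [0, 0, 0]]
    - [[0, 0, 0], [0, 0, 0]]
    - [[0, 0, 0], [0, 0, 0]]
    - [[0, 0, 0], [0, 0, 0]]
    - [[0, 0, 0], [0, 0, 0]]

```text
time_s: 48.55
position: [0.5287, 0.3918, 0.0862]
tcp_rot: [[-0.994, 0.107, 0.0], [0.107, 0.994, -0.0], [-0.0, -0.0, -1.0]]
force: [-5.6, -4.1, 17.7]
opening: 0.005
grasp_force: 8.9
```

Emit:
drive_tool:
  motion:
    - [[0, 0, -3], [0, 0, 0]]
    - [[0, 0, -5], [0, 0, 0]]
    - [[0, 0, -15], [0, 0, 0]]
    - [[0, 0, -40], [0, 0, 0]]
    - [[0, 0, -45], [0, 0, 0]]

```text
time_s: 49.05
position: [0.5284, 0.3921, 0.1908]
tcp_rot: [[-0.994, 0.108, -0.002], [0.108, 0.994, -0.001], [0.002, -0.001, -1.0]]
force: [0.9, 0.8, -0.1]
opening: 0.01
grasp_force: 0.0
```

Emit:
drive_tool:
  motion:
    - [[0, -45, 0], [0, 0, 0]]
    - [[0, -45, 0], [0, 0, 0]]
    - [[0, -45, 0], [0, 0, 0]]
    - [[0, -45, 0], [0, 0, 0]]
    - [[0, -45, 0], [0, 0, 0]]

```text
time_s: 49.55
position: [0.5053, 0.1672, 0.1918]
tcp_rot: [[-0.994, 0.107, 0.003], [0.107, 0.994, 0.001], [-0.003, 0.001, -1.0]]
force: [0.8, -0.6, -0.3]
opening: 0.007
grasp_force: 0.0
```

Emit:
drive_tool:
  motion:
    - [[0, -45, 0], [0, 0, 0]]
    - [[0, -45, 0], [0, 0, 0]]
    - [[0, 0, 0], [0, 0, 0]]
    - [[0, 0, 0], [0, 0, 0]]
    - [[0, 0, 0], [0, 0, 0]]

```text
time_s: 50.05
position: [0.4956, 0.0798, 0.1914]
tcp_rot: [[-0.994, 0.107, 0.001], [0.107, 0.994, 0.001], [-0.001, 0.001, -1.0]]
force: [0.1, -0.2, -0.3]
opening: 0.008
grasp_force: 0.0
```

```bash
python3 -c "
from h import *
st()
cv2.imwrite('pics/f.png',cv2.resize(np.vstack([capture('side')[70:370,140:440],capture('top')[100:300,100:400],capture('top')[100:300,300:512][:,:0].repeat(1,1) if 0 else capture('top')[130:310,:300]])[:,:,::-1] if 0 else np.hstack([capture('side')[80:360,130:430],capture('top')[80:360,70:450]])[:,:,::-1],(800,329),interpolation=cv2.INTER_CUBIC))"
```

```text
50.05 p [0.4956 0.0798 0.1914] yaw 83.9 z [ 0.001  0.001 -1.   ] F [ 0.1 -0.2 -0.3] op 0.008 gf 0.0
```

View pics/f.png

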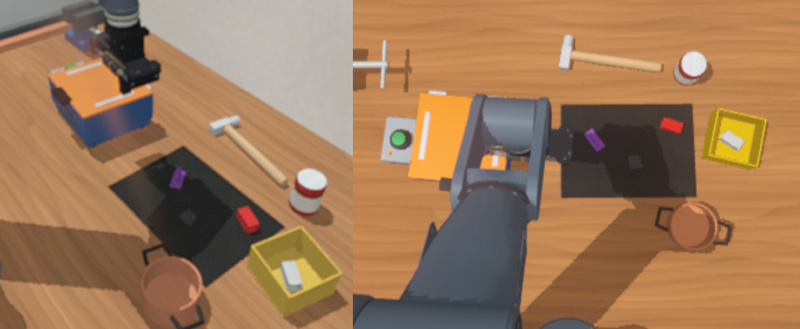

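The lid is shut, the tube is in the box at (732,140), the button is up, and only the look-alikes remain on the mat. Handing in.

```bash
python3 -c "
from rig import *
print(hand_in())"
```

```text
the job is handed in; nothing more can be done
None
```

The job is handed in: all three copper brackets are in the polisher, the steel tube is in the scrap box, the lid was lowered gently until shut, and the start button was then pressed fully down and released, all by about 50 s on the robot's clock; no verdict was returned.

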